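# Finish a column of keyed spice tins from the closer's catch tray

## Robot

A 7-joint arm with a two-finger parallel gripper is mounted at the origin on the work surface. World frame = base frame: x ahead of the robot, y to its left, z up, the work surface at z = 0. Lengths are in m, angles in rad, forces in N, time in s.
With the tool pointing down it reaches from about 0.425 to 0.875 m from the base axis. Payload 8.4 kg.
Tool frame: the origin (TCP) lies on the centre line of the jaws, within the pads' length; the fingertips stand 19 mm ahead of it and the grasp point (between the pads) is the TCP; y points along the fingers, x is the direction in which the jaws open and shut, and the axes are right-handed (so a half turn about y gives the same grasp; the last joint's range is limited). The gripper opens to 85 mm and grips with 20 to 120 N. Pads are 22 mm wide; open, the fingers measure 114 mm over their backs; the gripper's body (76 mm by 85 mm) begins 54 mm behind the grasp point. The pads swing forward as they close: fully open they stand 13 mm farther back than shut.
Start: joints at [-1.314, 0.333, 0.04, 1.465, -0.013, 1.343, -0.059], TCP at [0.226, 0.609, 0.228] pointing down, gripper open.
Joint ranges: [-2.58, 2.58], [-0.38, 2.09], [-1.3, 1.39], [0.25, 2.4], [-1.5, 4.64], [0.08, 2.09], [-2.65, 2.65]. Speed limits (rad/s): [2.22, 2.22, 2.79, 2.79, 3.14, 3.14, 3.14].

## Interface

Orientations are given as a rotation vector (axis times angle).
In Python, from station import bot, snapshot, camera_params, order gives the robot as it stands. The module is installed in compiled form; this text tells all that it offers.
- The arm moves only by the shell command python3 -m creep 'ROWS' [FORCE]. ROWS is JSON, a list of rows, each a list of 7 numbers: the shift along the world's x, y, z in cm, then the turn, a rotation vector about the world's x, y, z in degrees, then the closure in counts, from 0 (fully open) to 255 (shut). A call has 1 to 12 rows; each row is the pose to reach, as a shift and turn from the pose commanded when the call began; what a row does not reach only later rows make up. A row lasts 1/8 s, in which the tool goes at most 62.5 mm and 10.7 degrees, less where a joint would pass 70% of its speed; a pose out of reach is approached as far as the arm can. A call with a gripper value outside its range is refused whole. The fingers move at their own pace and stop on an object; FORCE is the grip in N (left out, the last holds). Time passes only in rows, so rows that repeat a pose let the fingers close. It gives the time, the measured TCP pose, the force and the opening at its end, in the units of the state.
- bot.sense(): the state, without advancing time (a new reading comes with each control period).
- snapshot(name): name is "scene" or "top"; returns (picture, depth): 420x560x3 uint8, red, green, blue; 420x560 float32, m along the optical axis (not along the pixel's ray), 0 where there is no reading.
- camera_params(name): a dict with "camera_matrix" (3x3 intrinsics, pixels), "R" (3x3) and "t" (3): a world point X has camera coordinates R X + t. Camera axes: x right, y down, z forward; pixel columns grow to the right and rows downward; lengths in m; the calibration is good to about 2 mm. A picture is of the moment at which its call begins. camera_params takes no time and is no camera call.
- order.finish_job(): hands the job in, once; it reports no verdict.
The state is a dict: "time_s": time; "qpos": joint angles; "dq": joint speeds; "joint_torque": joint torques, N m; "tcp_pos": TCP position; "ee_rot": TCP orientation; "force": force on the tool from outside, world axes, zero at the start; "wrist_torque": the same for the moment, N m; "finger_gap": opening from 0.0 (shut) to 1.0 (fully open).
Only numpy, scipy, OpenCV 4.12 (cv2) and the standard library are available. Lean on these libraries where they do the work, as an engineer would, in place of code of your own. Each camera call takes 0.05 s, during which the arm holds its last target.

## Task

Collect the three closed spice tins from the sloping catch tray of the tin closer and stack them, in any order, on the single tin that stands in the blue tote, so that it becomes a column of four like the other two. Turn each tin so that the notch in its foot goes over the key on the lid below and it sits down flush and upright. Set them down gently, leave the started tin in its place, and do not disturb the finished columns or the other things on the counter.

Things in the scene. Friction and masses are not known exactly. Their poses are not given: they have to be found in the camera images.
- tin_red_mid (a point): red closed tin, loose, in the catch tray, standing square on its sloping floor (axis 30 degrees off vertical), its key pointing any way. Round, diameter 56 (57 at the white lid), 50 high from foot to the lid's flat rim; about 140 g; lid and foot as told under the orange tin. Point: on the axis, half-way up (25 above the foot). z: the axis, towards the lid; x: towards the key
- tin_yellow_mid (a point): yellow closed tin, loose, in the catch tray, standing square on its sloping floor (axis 30 degrees off vertical), its key pointing any way. Round, diameter 56 (57 at the white lid), 50 high from foot to the lid's flat rim; about 140 g; lid and foot as told under the orange tin. Point: on the axis, half-way up (25 above the foot). z: the axis, towards the lid; x: towards the key
- tin_green_mid (a point): green closed tin, loose, in the catch tray, standing square on its sloping floor (axis 30 degrees off vertical), its key pointing any way. Round, diameter 56 (57 at the white lid), 50 high from foot to the lid's flat rim; about 140 g; lid and foot as told under the orange tin. Point: on the axis, half-way up (25 above the foot). z: the axis, towards the lid; x: towards the key
- tin_base_mid (a point): orange tin of the same make, point and axes, loose, upright on the tote's floor; its key may point any way. All tins: foot = black ring 7 high, inner radius 22.5, outer 27, with one notch 13 wide straight below the key (black seam line down the side between them). Set on another, a tin sits flush, 50 above it, only with both keys the same way (some 5 degrees of play, 2 mm sideways)
- tin_base_key (a point): the lid's key, at the middle of its top, 22 from the axis and 6 above the rim. All lids: a white locating disc, 41 across at its foot, 35 at the top, 6 high, and beside it one black key running out from the disc to 27 from the axis, 8 wide and 6 high (its upper 2.5 only 5 wide)
- tote: fixed blue tote, 150 (x) by 360 (y), walls 45 high and 5 thick, floor 5 thick; origin: centre of its underside; z up. Three standing places on its long axis, at y = -105, 0 and +105: one has the orange tin, the other two the finished columns
- column_1_mid (a point): finished column of four tins held by a paper band, loose, standing upright in the tote: diameter 57, 200 high to the lid's rim (206 with key and disc). Point: on the axis, half-way up (100 above its foot)
- column_2_mid (a point): finished column of four tins held by a paper band, loose, standing upright in the tote: diameter 57, 200 high to the lid's rim (206 with key and disc). Point: on the axis, half-way up (100 above its foot)
- tray_lip (a point): middle of the lower edge of the steel catch tray's floor. x: level, towards the machine; y: along the lip; z up. From here the floor rises at 30 degrees for 170 to the machine's front (x = 147). Tray 290 wide; edges 14 high, square to the floor, at lip and sides. The tins rest against the lip in a row, 70 to 110 apart. A clear hood is over the tray's top end, 116 above it, not past x = 147
- closer: the tin closer, a fixed machine: white cabinet 300 by 300, 148 high, seaming head above it up to 560; origin: centre of its underside; -x: its front, with the catch tray. The lower edge of the tray is 297 in front of the origin and 63 up
- scoop_mid (a point): red plastic scoop, loose, lying near the lip of the tray, 185 long (blade x 0 to 88, handle x 0 to -104), 58 wide, 30 high; point 15 above its underside at the back of the blade; x: handle to blade
- jar_mid (a point): amber jar with black cap, loose, diameter 60, 85 high; point at its centre
- bottle_mid (a point): amber glass bottle, loose, diameter 52, 150 high; point at its centre
- weight_mid (a point): brass scale weight, loose, diameter 44, 48 high; point at its centre
- spare_lids_mid (a point): short stack of white spare lids, loose, diameter 57, 32 high (38 with its black key); point at its centre
Things that resemble listed ones, but are neither listed nor needed, are in the scene too. Leave any purple or turquoise look-alike of the part that bears tin_green_mid alone.

How it is judged:
By the outcome, as a careful person would: the job done as asked, in the order asked, and still so for the second after the job is handed in, with the robot touching nothing.
It also fails if it takes over 72 s, if anything falls off the work surface, if the arm or the gripper's body presses on something with over 40 N, if the wrist force passes 120 N, or if a joint passes its speed limit or range.

## Working session

There is one attempt and no reset: what is moved stays moved. The work goes in short steps, Python scripts to look and compute and a shell command to move; the robot and the scene stay as the last step left them, time stands still between calls to the robot, and variables do not carry over. Pictures are saved under pics/ and viewed, and the job is handed in when it is done.

```bash
mkdir -p pics; cat > h.py <<'E'
import numpy as np, cv2
from station import bot, snapshot, camera_params, order
def grab(tag):
    for n in ("scene","top"):
        p,d=snapshot(n); cv2.imwrite(f"pics/{n}_{tag}.png",p[:,:,::-1]); np.save(f"pics/{n}_{tag}.npy",d)
def crop(n,tag,u0,v0,u1,v1,s,out):
    p=cv2.imread(f"pics/{n}_{tag}.png")[v0:v1,u0:u1]
    cv2.imwrite(f"pics/{out}.png",cv2.resize(p,None,fx=s,fy=s,interpolation=cv2.INTER_CUBIC))
def ray(n,u,v):
    c=camera_params(n);K,R,t=map(np.array,(c["camera_matrix"],c["R"],c["t"]))
    return -R.T@t, R.T@np.linalg.inv(K)@np.array([u,v,1.])
def pix(n,tag,u,v):
    d=np.load(f"pics/{n}_{tag}.npy")[int(round(v)),int(round(u))]
    o,r=ray(n,u,v); return o+r*d
def onplane(n,u,v,p0,nn):
    o,r=ray(n,u,v); return o+r*(np.dot(np.array(p0)-o,nn)/np.dot(r,nn))
def proj(n,X):
    c=camera_params(n);K,R,t=map(np.array,(c["camera_matrix"],c["R"],c["t"]))
    x=K@(R@np.array(X)+t); return x[:2]/x[2]
E
python3 - <<'E'
from h import *
print(bot.sense()); grab("a")
for n in("scene","top"): print(n,ray(n,280,210))
E
```

```text
{'time_s': 0.0, 'qpos': array([-1.31417626,  0.33388915,  0.03983663,  1.46630417, -0.0133769 ,
        1.34329997, -0.05848784]), 'dq': array([ 2.67702441e-04, -9.42712707e-05, -1.06370873e-05,  3.85355824e-04,
       -2.01956435e-03, -1.31211410e-04, -1.26773317e-04]), 'joint_torque': array([ 3.50960354e-04, -6.58561420e+01,  1.36577614e+00, -4.05567992e+01,
        1.67031772e-02,  1.27605876e-02, -2.65238327e-06]), 'tcp_pos': array([0.22628166, 0.6088319 , 0.22711873]), 'ee_rot': array([-1.35782576, -0.94233596,  0.94443536]), 'force': array([-0.53539586,  0.0872805 , -0.36636535]), 'wrist_torque': array([ 0.00498471,  0.01232654, -0.0454601 ]), 'finger_gap': 0.9982242792959813}
scene (array([ 1.16808754, -0.15981157,  0.69439344]), array([-0.72644597,  0.25253833, -0.63922708]))
top (array([0.30664776, 0.05660052, 1.30183439]), array([ 0.12259612,  0.00673295, -0.99251142]))
```

View pics/scene_a.png

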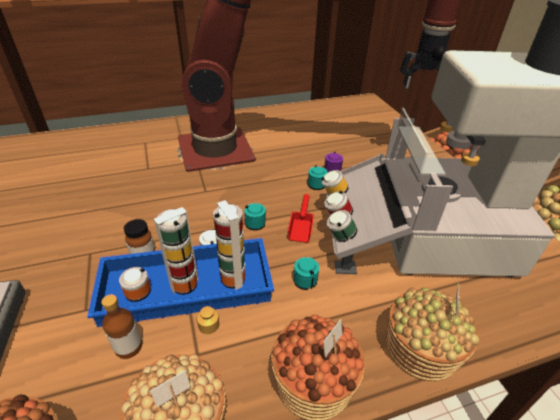

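View pics/top_a.png

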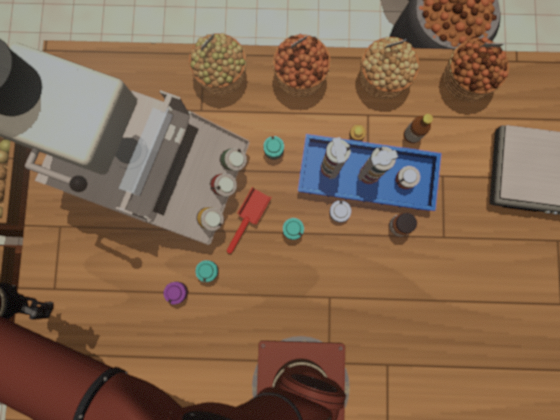

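The top view has +x up and +y left.

Candidates, by top pixel:
- **Tray tins:** green (234,160), red (224,184), yellow (211,219).
- **Look-alikes standing on the counter:** turquoise (274,147), (292,228), (206,271), and purple (175,293).
- **Other white lids:** orange tin in the tote (409,177), spare lids (340,211), column tops (338,150) and (383,158).

By the description I choose the three tins in the tray. The next step is a close crop to check that.

```bash
python3 - <<'E'
from h import *
crop("top","a",160,110,300,250,5,"c_top_tray")
crop("scene","a",290,140,430,290,5,"c_sc_tray")
crop("top","a",290,110,450,230,5,"c_top_tote")
crop("scene","a",80,190,290,330,3.8,"c_sc_tote")
E
```

```text
(no output)
```

View pics/c_top_tray.png

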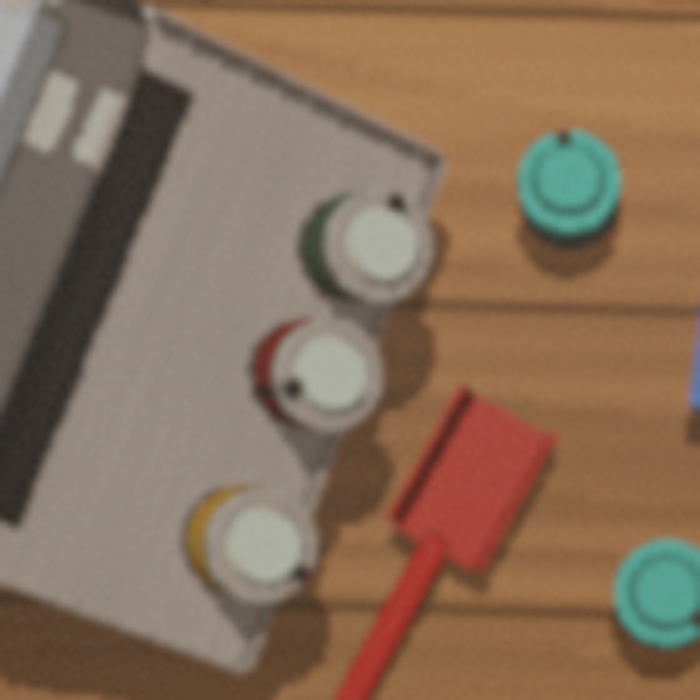

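View pics/c_sc_tray.png

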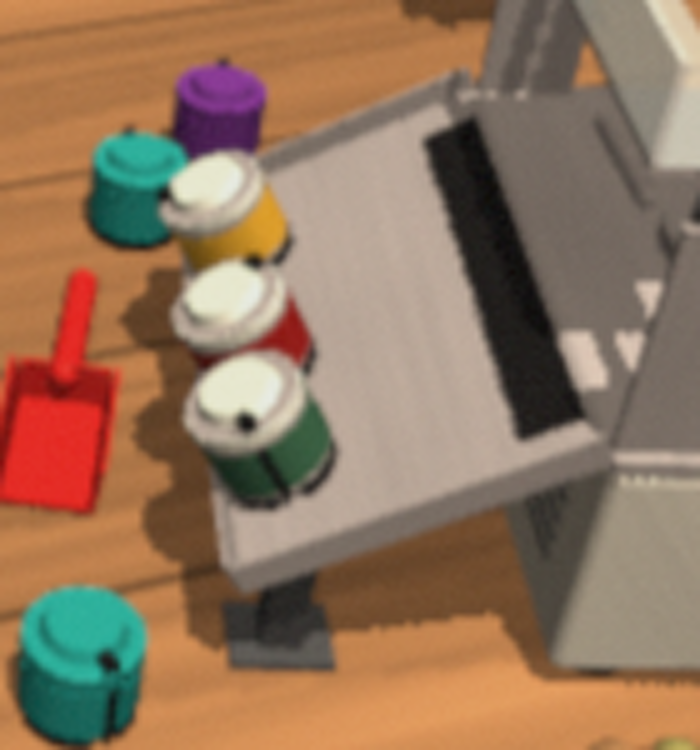

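View pics/c_top_tote.png

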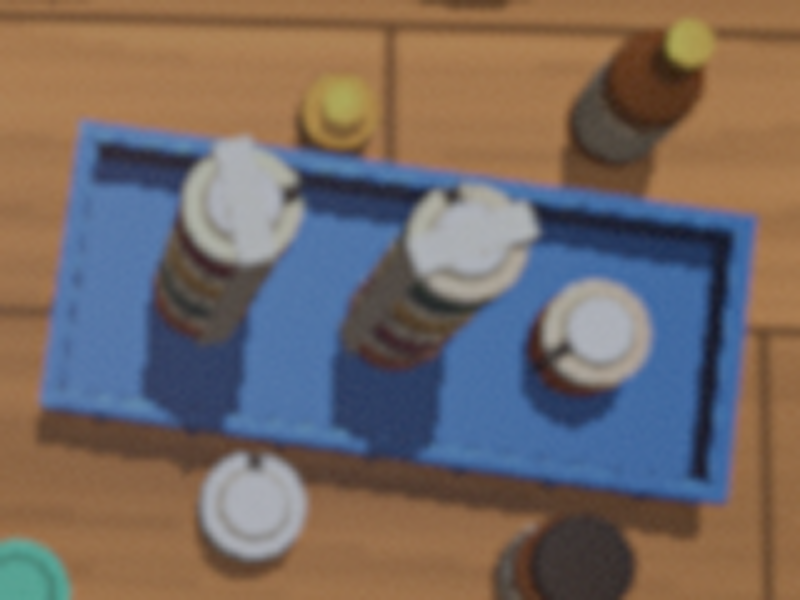

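View pics/c_sc_tote.png

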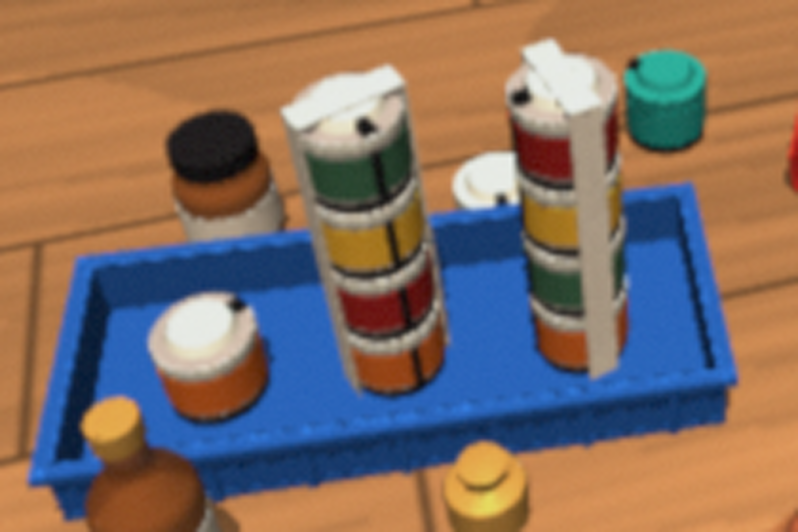

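```bash
cat > m.py <<'E'
from h import *
T=lambda u,v:(160+u/5,110+v/5)
S=lambda u,v:(290+u/5,140+v/5)
T2=lambda u,v:(290+u/5,110+v/5)
S2=lambda u,v:(80+u/3.8,190+v/3.8)
def tri(a,b):
    o1,d1=ray("top",*a);o2,d2=ray("scene",*b)
    A=np.c_[d1,-d2];s=np.linalg.lstsq(A,o2-o1,rcond=None)[0]
    p,q=o1+d1*s[0],o2+d2*s[1];return (p+q)/2,np.linalg.norm(p-q)
E
python3 - <<'E'
from m import *
np.set_printoptions(precision=4,suppress=True)
# corners
c1=onplane("top",*T(443,160),[0,0,.075],[0,0,1]);c2=onplane("top",*T(248,670),[0,0,.075],[0,0,1])
print("corners",c1,c2,np.linalg.norm(c1-c2)); 
d=(c2-c1)/np.linalg.norm(c2-c1); print("lip dir",d, np.degrees(np.arctan2(d[1],d[0])))
print("scene corners",onplane("scene",*S(235,585),[0,0,.075],[0,0,1]))
# floor normal via depth
D=np.load("pics/top_a.npy")
P=[]
for v in range(150,240):
  for u in range(190,222):
    pass
pts=np.array([pix("top","a",*T(x,y)) for x in range(60,290,6) for y in range(250,480,6) if (x-190)*1.0+ (y-100)*0.42>40 and x<230])
c=pts.mean(0);
for _ in range(4):
  n=np.linalg.svd(pts-c)[2][2];n*=np.sign(n[2]);r=(pts-c)@n;pts=pts[abs(r)<.006];c=pts.mean(0)
print("floor n",n,len(pts),np.degrees(np.arccos(n[2])),np.degrees(np.arctan2(n[1],n[0])),"c",c,r.std())
tins=dict(green=(T(382,245),T(397,203),S(235,391),S(246,422)),red=(T(331,372),T(293,388),S(235,300),S(255,262)),yellow=(T(264,544),T(300,573),S(205,190),S(165,215)))
for k,(a,b,e,f) in tins.items():
  print(k,"disc",tri(a,e),"depthpt",pix("top","a",*a),pix("scene","a",*e),"key",tri(b,f))
a,b,e,f=T2(601,330),T2(562,349),S2(203,330),S2(237,303)
print("base",tri(a,e),pix("top","a",*a),pix("scene","a",*e),"key",tri(b,f))
tc=[T2(82,122),T2(757,217),T2(727,500),T2(42,408)]
q=[onplane("top",*x,[0,0,.045],[0,0,1]) for x in tc];print("tote",np.array(q),np.mean(q,0))
dd=q[1]-q[0];print(np.degrees(np.arctan2(dd[1],dd[0])))
E
```

```text
corners [0.6392 0.1541 0.075 ] [0.3641 0.2455 0.075 ] 0.2898828264479209
lip dir [-0.949   0.3152  0.    ] 161.62411289971973
scene corners [0.654  0.1552 0.075 ]
floor n [-0.1845 -0.5871  0.7882] 160 37.98183741445338 -107.44487258553565 c [0.5187 0.2849 0.1073] 0.0020647020981549766
green disc (array([0.5815, 0.1812, 0.1214]), np.float64(0.002498390299952363)) depthpt [0.5794 0.1793 0.1283] [0.5893 0.178  0.1288] key (array([0.6038, 0.1751, 0.123 ]), np.float64(0.0044151887318139744))
red disc (array([0.5165, 0.2078, 0.1189]), np.float64(0.008914226730657606)) depthpt [0.5133 0.2026 0.1272] [0.5296 0.2053 0.1298] key (array([0.5052, 0.2238, 0.1305]), np.float64(0.005996113244731138))
yellow disc (array([0.4263, 0.2352, 0.1183]), np.float64(0.00309881423978104)) depthpt [0.4248 0.2323 0.1281] [0.4413 0.2289 0.1297] key (array([0.4141, 0.2195, 0.0969]), np.float64(0.003712862039190729))
base (array([ 0.5625, -0.2786,  0.0543]), np.float64(0.006803026688552137)) [ 0.5613 -0.2805  0.0599] [ 0.571  -0.2737  0.0622] key (array([ 0.5509, -0.258 ,  0.0575]), np.float64(0.004535675472618273))
tote [[ 0.6729 -0.0015  0.045 ]
 [ 0.6293 -0.3699  0.045 ]
 [ 0.4734 -0.3511  0.045 ]
 [ 0.5133  0.0169  0.045 ]] [ 0.5722 -0.1764  0.045 ]
-96.75271286858012
```

```bash
cat > ov.py <<'E'
from h import *
def circ(c,R,z,r,m=60):
    t=np.linspace(0,2*np.pi,m);return np.array([c+R@np.array([r*np.cos(a),r*np.sin(a),z]) for a in t])
def tinlines(foot,R):
    L=[(circ(foot,R,0,.027),(0,0,0)),(circ(foot,R,.050,.0285),(255,0,255)),(circ(foot,R,.056,.0175),(0,160,0))]
    k=[foot+R@np.array(p) for p in [(.0175,.0025,.056),(.027,.0025,.056),(.027,-.0025,.056),(.0175,-.0025,.056)]]
    L.append((np.array(k),(0,0,255)));L.append((np.array([foot+R@np.array([.028,0,.0]),foot+R@np.array([.028,0,.05])]),(255,255,0)));return L
def toteL(c,yaw):
    cc,s=np.cos(yaw),np.sin(yaw);R=np.array([[cc,-s,0],[s,cc,0],[0,0,1]]);L=[]
    for z in(0,.045):L.append((np.array([np.array(c)+R@np.array([x*.075,y*.18,z]) for x,y in[(1,1),(1,-1),(-1,-1),(-1,1),(1,1)]]),(0,255,255)))
    return L
def draw(n,tag,lines,box,s,out):
    u0,v0,u1,v1=box
    p=cv2.imread(f"pics/{n}_{tag}.png")[v0:v1,u0:u1];p=cv2.resize(p,None,fx=s,fy=s,interpolation=cv2.INTER_CUBIC)
    for X,col in lines:
        q=np.array([proj(n,x) for x in X]);q=(q-[u0,v0]+.5)*s-.5
        cv2.polylines(p,[np.round(q*16).astype(np.int32)],False,col,1,cv2.LINE_AA,4)
    cv2.imwrite(f"pics/{out}.png",p)
def yawR(a):
    c,s=np.cos(a),np.sin(a);return np.array([[c,-s,0],[s,c,0],[0,0,1]])
def tiltR(lip_az,key):  # lip_az: azimuth of uphill dir; key angle (deg) about axis from uphill
    return yawR(np.radians(lip_az))@cv2.Rodrigues(np.array([0,-np.pi/6,0]))[0]@yawR(np.radians(key))
E
python3 - <<'E'
from ov import *
L=tinlines(np.array([.5635,-.279,.005]),yawR(np.radians(120)))+toteL([.572,-.176,0],np.radians(-6.7))
draw("top","a",L,(290,110,450,230),5,"o1");draw("scene","a",L,(80,190,290,330),3.8,"o2")
print(camera_params("top"))
E
```

```text
{'camera_matrix': array([[471.27526201,   0.        , 277.64194204],
       [  0.        , 471.27526201, 204.64682455],
       [  0.        ,   0.        ,   1.        ]]), 'R': array([[ 0.02866796, -0.99955469, -0.00828095],
       [-0.99060646, -0.02730126, -0.13399064],
       [ 0.13370489,  0.0120444 , -0.990948  ]]), 't': array([0.05856477, 0.47974613, 1.24836816])}
```

View pics/o1.png

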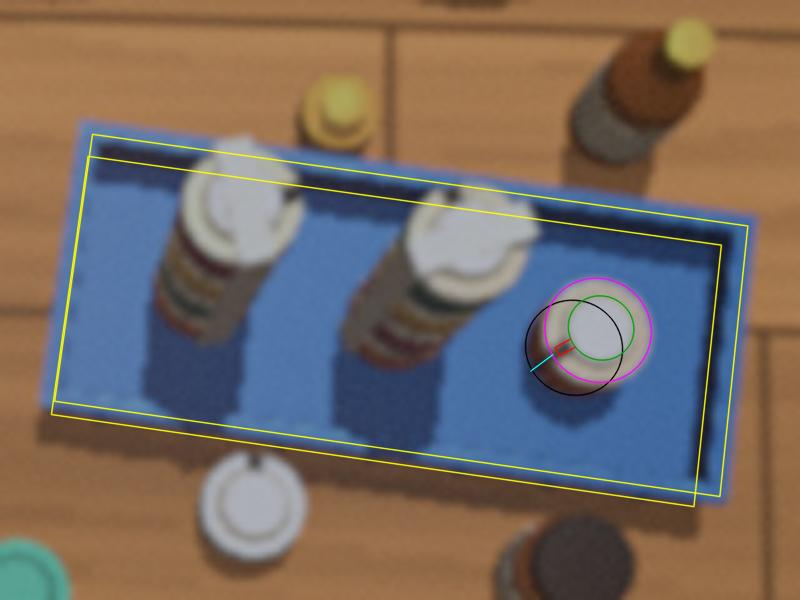

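View pics/o2.png

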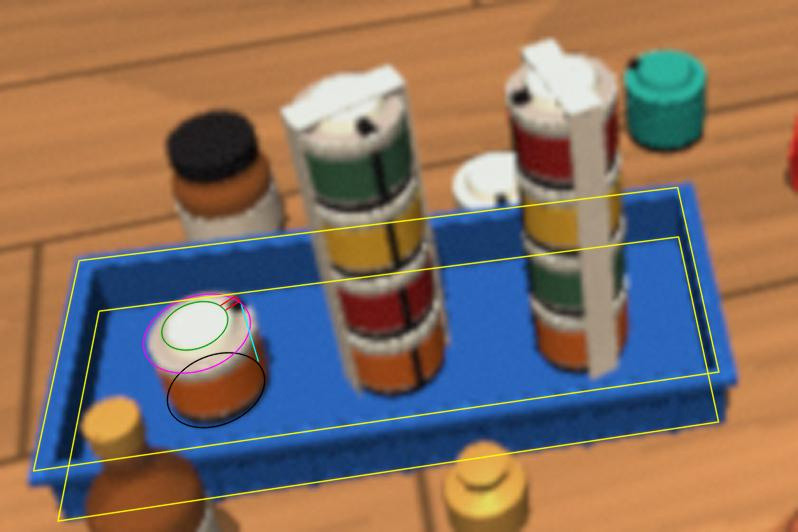

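```bash
cat > fit.py <<'E'
from ov import *
np.set_printoptions(precision=4,suppress=True)
Tc=lambda u,v,b=(160,110),s=5:(b[0]+(u+.5)/s-.5,b[1]+(v+.5)/s-.5)
AZ=71.6
R0=tiltR(AZ,0);ax=R0[:,2]
tins={}
for k,(d,key) in dict(green=((382,245),(397,203)),red=(( 331,372),(293,388)),yellow=((264,544),(300,573))).items():
    c=onplane("top",*Tc(*d),[0,0,.1257],[0,0,1])
    kk=onplane("top",*Tc(*key),c,ax); v=R0.T@(kk-c)
    ang=np.degrees(np.arctan2(v[1],v[0])); tins[k]=(c-.056*ax,ang)
    if __name__=="__main__": print(k,"foot",c-.056*ax,"keyang",ang,"r",np.hypot(v[0],v[1]))
E
python3 fit.py; python3 - <<'E'
from fit import *
L=[]
for k,(f,a) in tins.items(): L+=tinlines(f,tiltR(AZ,a))
draw("top","a",L,(160,110,300,250),5,"o1");draw("scene","a",L,(290,140,430,290),5,"o2")
E
```

```text
green foot [0.5899 0.2072 0.0772] keyang -88.55565906742324 r 0.023138092089183732
red foot [0.5234 0.2304 0.0772] keyang 43.83340962403848 r 0.021929947117989252
yellow foot [0.4348 0.2603 0.0772] keyang 163.54872393936387 r 0.024571621165457882
```

View pics/o1.png

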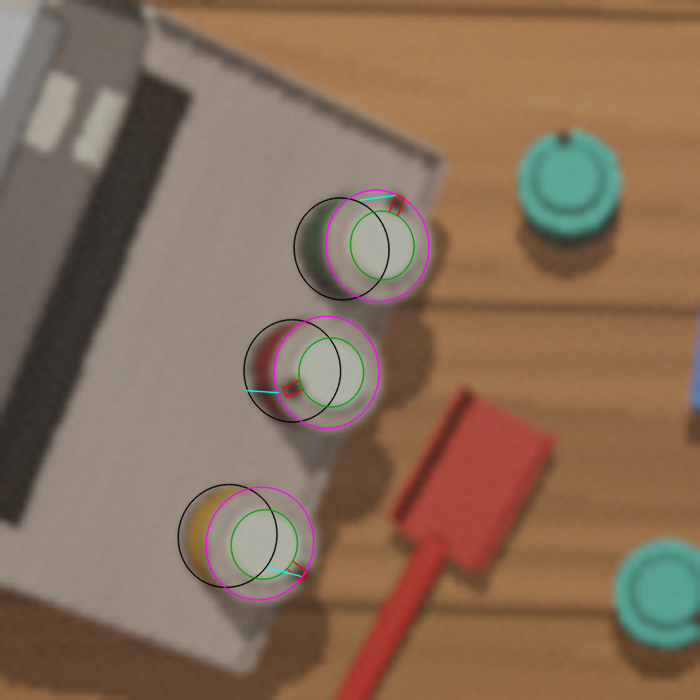

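View pics/o2.png

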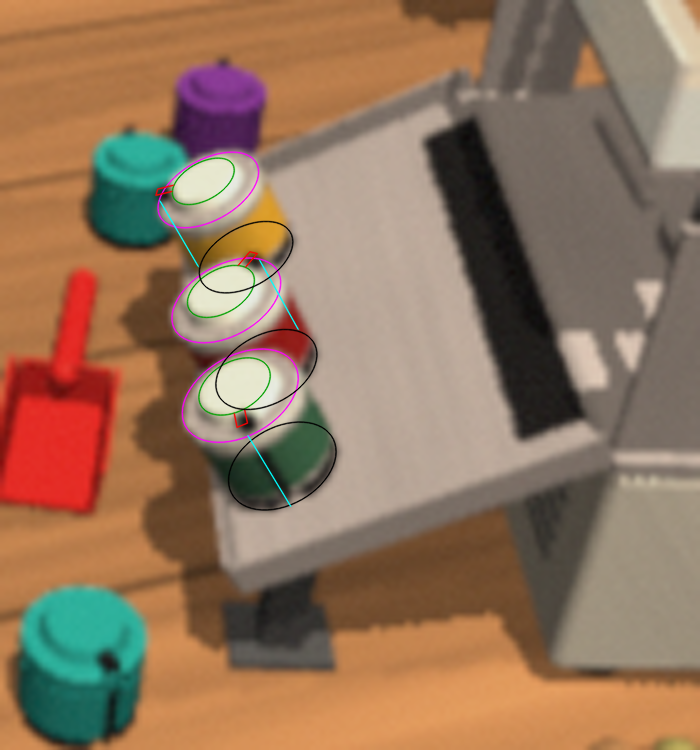

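```bash
cat > plan.py <<'E'
from fit import *
def Rv(v): return cv2.Rodrigues(np.array(v,float))[0]
def rv(R): return np.degrees(cv2.Rodrigues(R)[0].ravel())
def go(p,R,lab=""):
    s=bot.sense();Rc=Rv(s["ee_rot"])
    print(lab,"p",np.array(p),"shift cm",(np.array(p)-s["tcp_pos"])*100,"turn",rv(R@Rc.T))
def tool(x,y): x=np.array(x);y=np.array(y);return np.c_[x,y,np.cross(x,y)]
def graspR(sgn=1): return tool(sgn*R0[:,0],-ax)
def downR(yaw): a=np.radians(yaw);return tool([np.cos(a),np.sin(a),0],[0,0,-1])
E
python3 - <<'E'
from plan import *
print(Rv(bot.sense()["ee_rot"]))
for k in tins:
  f,a=tins[k]
  for s in(1,-1):
    go(f+ax*.038,graspR(s),f"{k} grasp {s}")
  go(f+ax*.11,graspR(1),"pre")
c=onplane("top",*Tc(601,330,(290,110)),[0,0,.061],[0,0,1]);kk=onplane("top",*Tc(562,349,(290,110)),[0,0,.061],[0,0,1])
print("base",c,np.degrees(np.arctan2(*(kk-c)[1::-1])),np.linalg.norm(kk-c))
print("bottle",pix("top","a",421,125),"col",pix("top","a",383,160),pix("top","a",336,152))
E
```

```text
[[ 0.3484 -0.0004 -0.9374]
 [ 0.9374 -0.0014  0.3484]
 [-0.0014 -1.     -0.0001]]
green grasp 1 p [0.5839 0.1892 0.1101] shift cm [ 35.7594 -41.9736 -11.7093] turn [28.3793 -9.9848  1.9421]
green grasp -1 p [0.5839 0.1892 0.1101] shift cm [ 35.7594 -41.9736 -11.7093] turn [  15.2726   43.3618 -172.0457]
pre p [0.5725 0.155  0.1725] shift cm [ 34.6231 -45.3895  -5.4739] turn [28.3793 -9.9848  1.9421]
red grasp 1 p [0.5174 0.2124 0.1101] shift cm [ 29.1085 -39.6528 -11.7093] turn [28.3793 -9.9848  1.9421]
red grasp -1 p [0.5174 0.2124 0.1101] shift cm [ 29.1085 -39.6528 -11.7093] turn [  15.2726   43.3618 -172.0457]
pre p [0.506  0.1782 0.1725] shift cm [ 27.9722 -43.0688  -5.4739] turn [28.3793 -9.9848  1.9421]
yellow grasp 1 p [0.4288 0.2422 0.1101] shift cm [ 20.2542 -36.6663 -11.7093] turn [28.3793 -9.9848  1.9421]
yellow grasp -1 p [0.4288 0.2422 0.1101] shift cm [ 20.2542 -36.6663 -11.7093] turn [  15.2726   43.3618 -172.0457]
pre p [0.4175 0.2081 0.1725] shift cm [ 19.1178 -40.0822  -5.4739] turn [28.3793 -9.9848  1.9421]
base [ 0.5621 -0.2792  0.061 ] 117.57037475669176 0.02353718043176352
bottle [ 0.6837 -0.2931  0.1204] col [ 0.5665 -0.1753  0.2133] [ 0.5835 -0.0648  0.2108]
```

```bash
python3 -m creep '[[0,-4.5,3,0,0,0,0],[0.5,-10,5,0,0,0,0],[1.5,-15,7,0,0,0,0],[4.5,-19.5,7,0,0,0,0],[7.5,-24,7,0,0,0,0],[10.5,-28.5,7,0,0,0,0],[13.5,-33.5,7,7,-2.5,0.5,0],[17,-38.5,7,14,-5,1,0],[21,-43,6,21,-7.5,1.5,0],[25.5,-46.5,5,28.4,-10,1.9,0],[30,-47,1,28.4,-10,1.9,0],[34,-46,-3,28.4,-10,1.9,0]]' 40; python3 - <<'E'
from plan import *
grab("b"); f,a=tins["green"]; go(f+ax*.11,graspR(),"pre"); print(bot.sense()["qpos"],bot.sense()["tcp_pos"])
crop("top","b",160,110,300,250,5,"b1");crop("scene","b",290,100,430,250,5,"b2")
E
```

```text
time_s: 1.6
tcp_pos: [0.5542, 0.146, 0.2094]
ee_rot: [-1.005, -1.234, 0.564]
force: [-0.4, 1.4, -0.6]
finger_gap: 1.003
pre p [0.5725 0.155  0.1725] shift cm [ 2.0624  0.5957 -2.9417] turn [ 0.4318 -1.006  -0.1338]
[-1.0772  0.1181  1.1178  1.9554 -0.6856  1.0956  1.5906] [0.5519 0.149  0.2019]
```

View pics/b1.png

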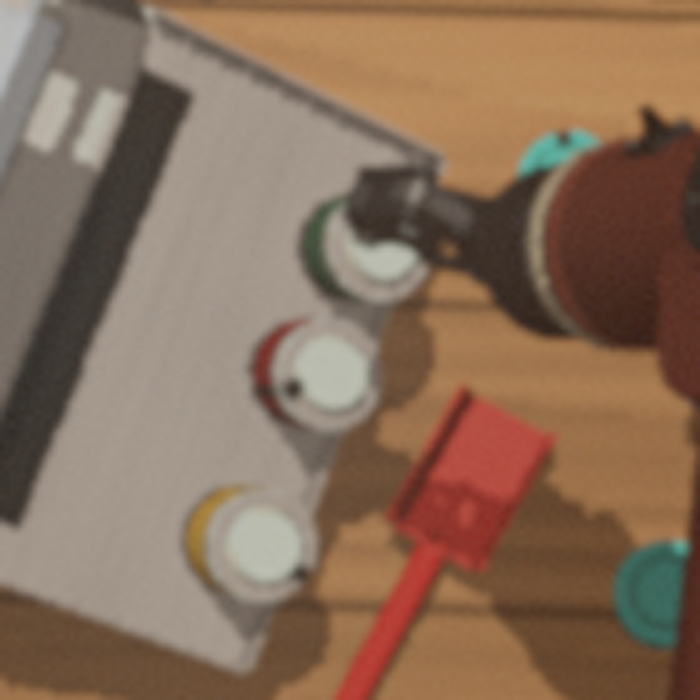

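View pics/b2.png

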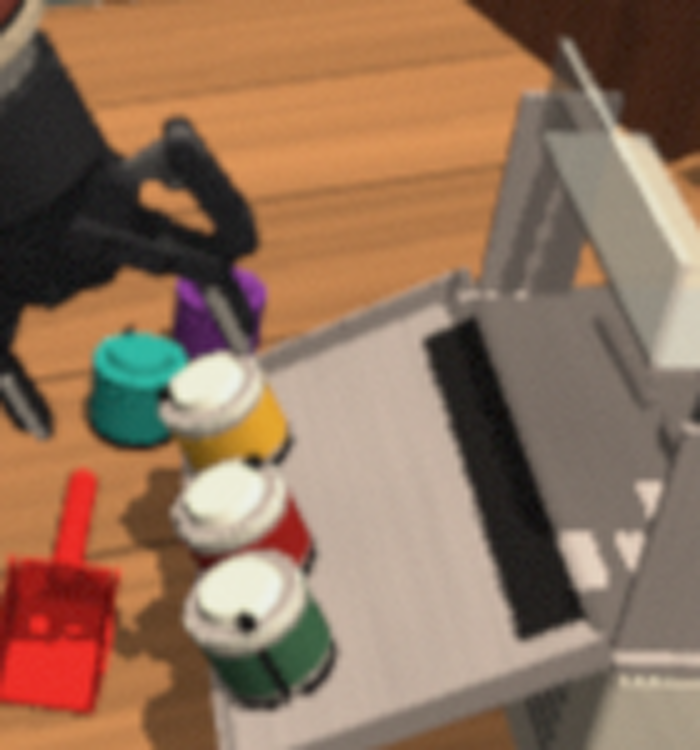

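```bash
python3 -m creep '[[0,0,0,0,0,0,0],[0,0,0,0,0,0,0]]'; python3 - <<'E'
from plan import *
grab("c");s=bot.sense();R=Rv(s["ee_rot"]);p=s["tcp_pos"];print(p,s["qpos"])
L=[]
for d,c in((0,(0,255,0)),(.006,(255,0,0)),(.019,(0,255,255)),(.032,(255,0,255))): L.append((np.array([p+R@[-.0425,d,0],p+R@[.0425,d,0]]),c))
draw("scene","c",L,(290,100,430,250),5,"c2");draw("top","c",L,(160,110,300,250),5,"c1")
f,a=tins["green"]; go(f+ax*.038,graspR(),"grasp");go(f+ax*.1,graspR(),"pre")
E
```

```text
time_s: 1.95
tcp_pos: [0.5522, 0.1475, 0.2106]
ee_rot: [-1.001, -1.234, 0.567]
force: [0.5, 0.3, 0.5]
finger_gap: 0.998
[0.5523 0.1477 0.211 ] [-1.0745  0.0927  1.1156  1.9546 -0.6781  1.0952  1.5853]
grasp p [0.5839 0.1892 0.1101] shift cm [  3.1574   4.1447 -10.085 ] turn [-0.5025 -0.438  -0.0172]
pre p [0.5741 0.1597 0.1638] shift cm [ 2.1789  1.2031 -4.7156] turn [-0.5025 -0.438  -0.0172]
```

View pics/c2.png

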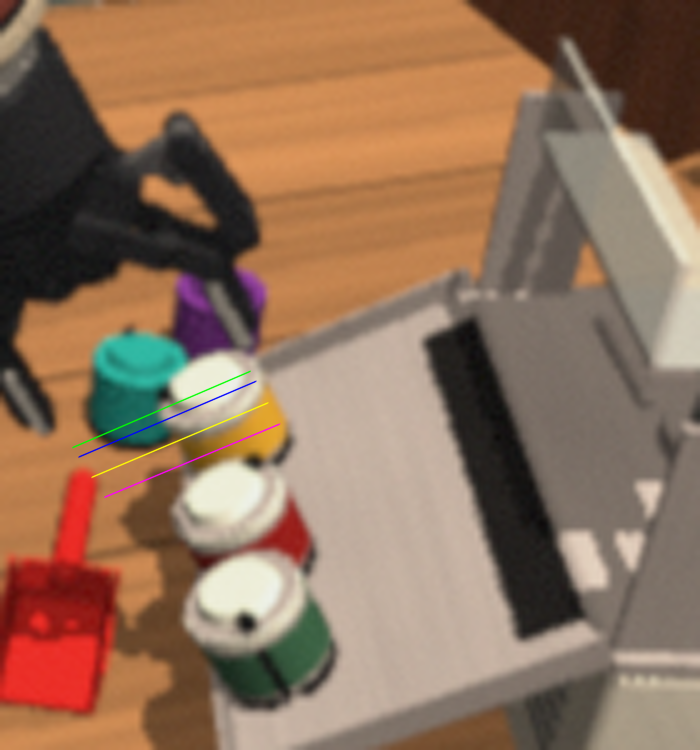

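View pics/c1.png

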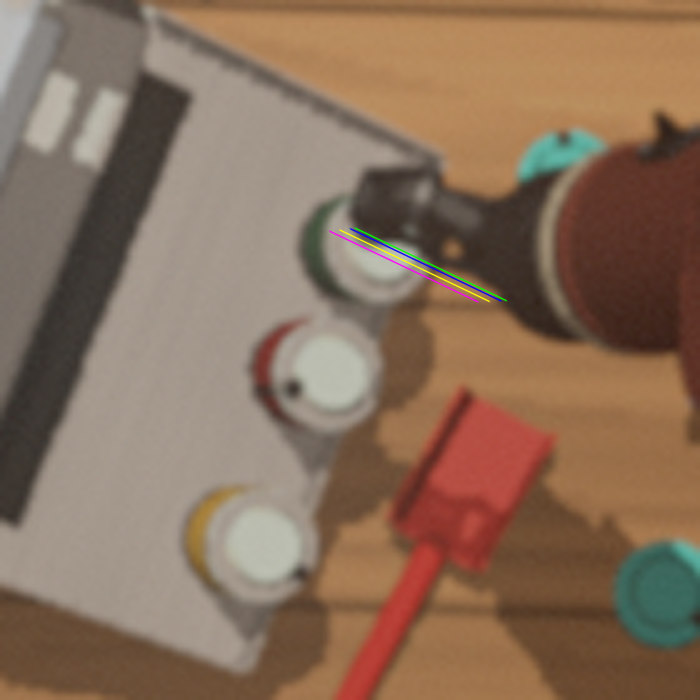

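```bash
python3 - <<'E'
from plan import *
s=bot.sense();R=Rv(s["ee_rot"]);p=s["tcp_pos"]
for u,v in((243,335),(236,320),(228,305),(222,290),(38,422),(30,410),(18,390)):
  q=pix("scene","c",*Tc(u,v,(290,100)));print("sc",u,v,q,R.T@(q-p))
for u,v in((380,190),(395,200),(410,185),(365,185),(370,225),(440,200),(470,215)):
  q=pix("top","c",*Tc(u,v));print("top",u,v,q,R.T@(q-p))
crop("top","c",210,120,290,200,9,"d1")
E
```

```text
sc 243 335 [0.5699 0.1734 0.2559] [ 0.0486 -0.0237 -0.0081]
sc 236 320 [0.5702 0.169  0.2643] [ 0.0493 -0.0331 -0.0097]
sc 228 305 [0.5691 0.165  0.2716] [ 0.0494 -0.0414 -0.0098]
sc 222 290 [0.5663 0.1628 0.2775] [ 0.0499 -0.048  -0.0079]
sc 38 422 [0.5447 0.0943 0.2098] [-0.0463 -0.0259 -0.0097]
sc 30 410 [0.5434 0.0908 0.2159] [-0.0465 -0.0331 -0.0094]
sc 18 390 [0.5401 0.0861 0.2251] [-0.0466 -0.0437 -0.0077]
top 380 190 [0.5581 0.1613 0.3261] [ 0.0709 -0.092  -0.0001]
top 395 200 [0.551  0.1536 0.3378] [ 0.0685 -0.1069  0.0044]
top 410 185 [0.5555 0.1467 0.3461] [ 0.0683 -0.1166 -0.0019]
top 365 185 [0.5637 0.1693 0.3125] [ 0.0721 -0.0755 -0.003 ]
top 370 225 [0.5549 0.1705 0.2762] [ 0.0523 -0.045   0.0054]
top 440 200 [0.55   0.1342 0.3436] [ 0.0553 -0.1213 -0.0008]
top 470 215 [0.5469 0.1223 0.3316] [ 0.0387 -0.1172 -0.0017]
```

View pics/d1.png

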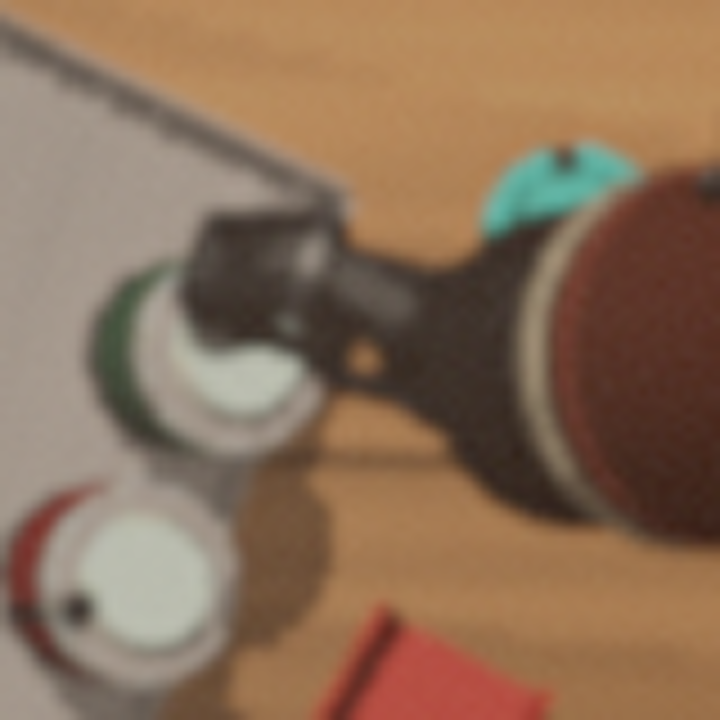

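```bash
python3 -m creep '[[1.1,0.6,-2.4,-0.5,-0.4,0,0],[2.2,1.2,-4.7,-0.5,-0.4,0,0],[2.5,2.2,-6.5,-0.5,-0.4,0,0],[2.8,3.1,-8.2,-0.5,-0.4,0,0],[2.8,3.1,-8.2,-0.5,-0.4,0,0],[2.8,3.1,-8.2,-0.5,-0.4,0,0]]'; cat > look.py <<'E'
import sys
from plan import *
tag=sys.argv[1];tin=sys.argv[2]
grab(tag);s=bot.sense();R=Rv(s["ee_rot"]);p=s["tcp_pos"];f,a=tins[tin]
q=R0.T@(p-f);print("tcp in tin frame mm",q*1000,"tilt err",rv(graspR()@R.T),"q",s["qpos"],"F",s["force"])
crop("scene",tag,290,100,430,250,5,tag+"2");crop("top",tag,180,120,280,220,7,tag+"1")
E
python3 look.py e green
```

```text
time_s: 2.8
tcp_pos: [0.5807, 0.1785, 0.1285]
ee_rot: [-1.012, -1.238, 0.57]
force: [0.5, -0.3, -1.1]
finger_gap: 1.001
tcp in tin frame mm [-0.4974 -0.4584 59.4006] tilt err [ 0.1595 -0.0704  0.0088] q [-0.9631  0.3308  1.0173  1.9788 -0.9436  1.0381  1.7852] F [ 1.3398  0.0612 -0.7299]
```

View pics/e2.png

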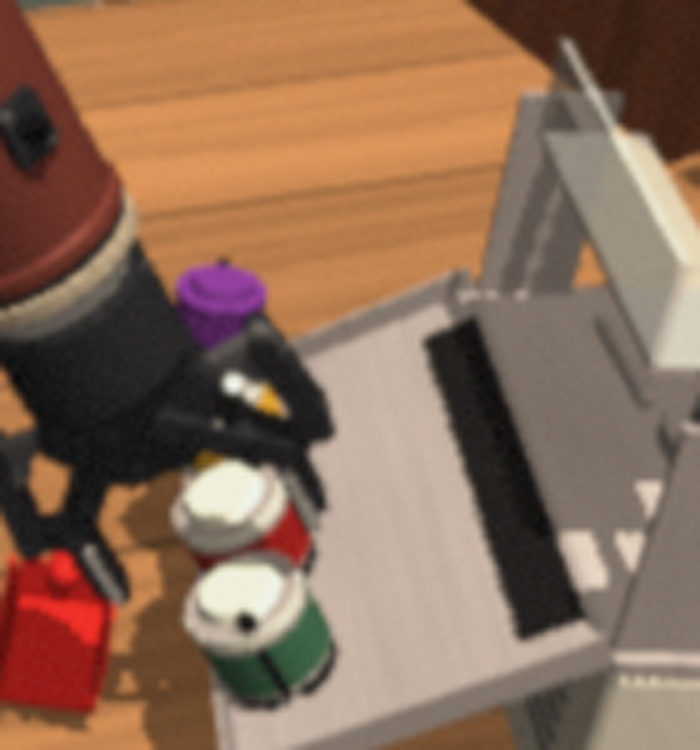

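View pics/e1.png

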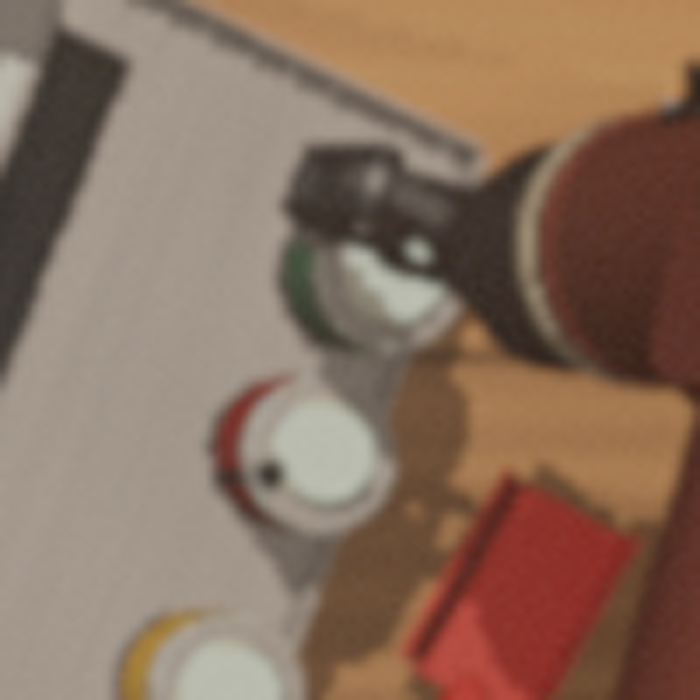

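```bash
python3 -m creep '[[0.2,0.5,-0.9,0,0,0,0],[0.3,0.95,-1.7,0,0,0,0],[0.5,1.4,-2.6,0,0,0,0],[0.63,1.9,-3.46,0,0,0,0],[0.63,1.9,-3.46,0,0,0,0]]'; python3 look.py f green
```

```text
time_s: 3.52
tcp_pos: [0.5861, 0.1982, 0.0911]
ee_rot: [-1.013, -1.235, 0.574]
force: [-0.5, 0.9, -0.1]
finger_gap: 0.999
tcp in tin frame mm [-1.2873  0.0713 17.9577] tilt err [ 0.268  -0.1852 -0.0202] q [-0.9344  0.4045  0.9591  1.9889 -1.0325  1.001   1.8374] F [-0.1529  0.209   0.5687]
```

View pics/f2.png

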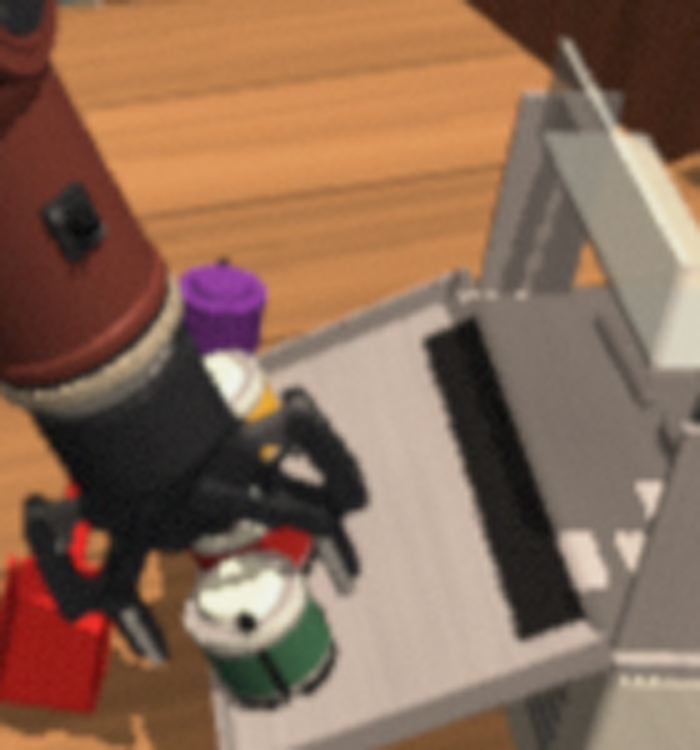

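View pics/f1.png

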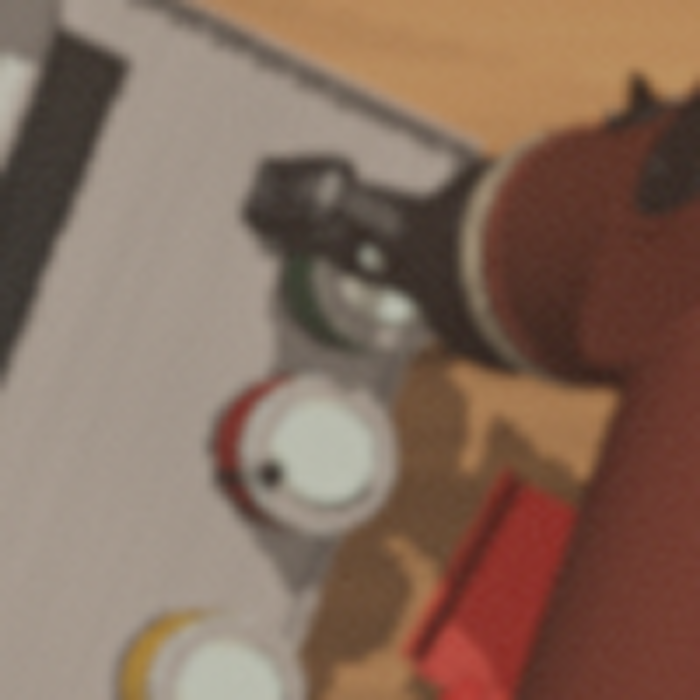

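```bash
python3 -m creep '[[0.1,0.4,-0.5,0,0,0,0],[0.3,0.9,-1.06,0,0,0,0],[0.3,0.9,-1.06,0,0,0,0],[0.3,0.9,-1.06,0,0,0,60],[0.3,0.9,-1.06,0,0,0,120],[0.3,0.9,-1.06,0,0,0,160],[0.3,0.9,-1.06,0,0,0,160],[0.3,0.9,-1.06,0,0,0,160]]' 40; python3 look.py g green
```

```text
time_s: 4.62
tcp_pos: [0.5902, 0.2038, 0.0828]
ee_rot: [-1.015, -1.235, 0.57]
force: [-10.0, -11.1, 15.7]
finger_gap: 0.652
tcp in tin frame mm [ 0.1153 -1.3256  6.3499] tilt err [ 0.2745 -0.133   0.1533] q [-0.9281  0.4261  0.9431  1.9877 -1.0589  0.9897  1.8478] F [ -9.9862 -11.4195  16.2467]
```

View pics/g2.png

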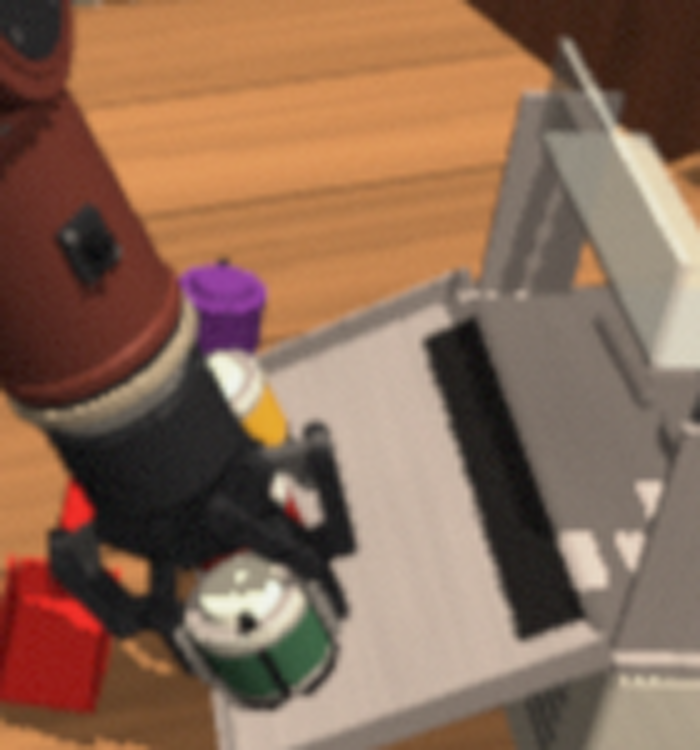

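View pics/g1.png

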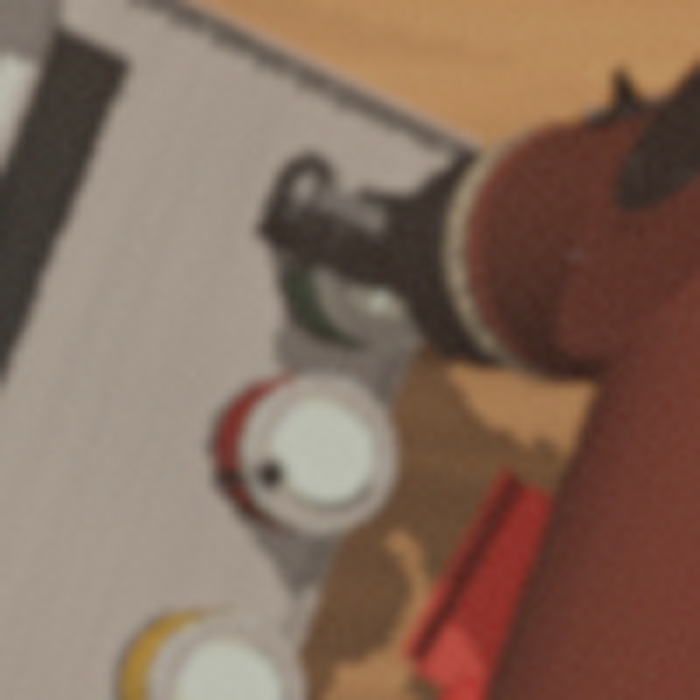

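```bash
python3 -m creep '[[-0.1,-0.2,0.35,0,0,0,160],[-0.3,-1.0,1.7,0,0,0,160],[-0.8,-2.4,4.3,0,0,0,160],[-1.4,-4.3,7.8,0,0,0,160],[-1.4,-4.3,7.8,0,0,0,160],[-1.4,-4.3,7.8,0,0,0,160]]' 40; python3 look.py h green
```

```text
time_s: 5.48
tcp_pos: [0.5751, 0.1646, 0.1594]
ee_rot: [-1.012, -1.237, 0.573]
force: [-0.1, 0.3, -2.3]
finger_gap: 0.647
tcp in tin frame mm [ 1.6439  0.8959 92.986 ] tilt err [ 0.2649 -0.2673 -0.1046] q [-0.9967  0.2695  1.066   1.9619 -0.8629  1.0731  1.7304] F [-0.04    0.6246 -2.5723]
```

View pics/h2.png

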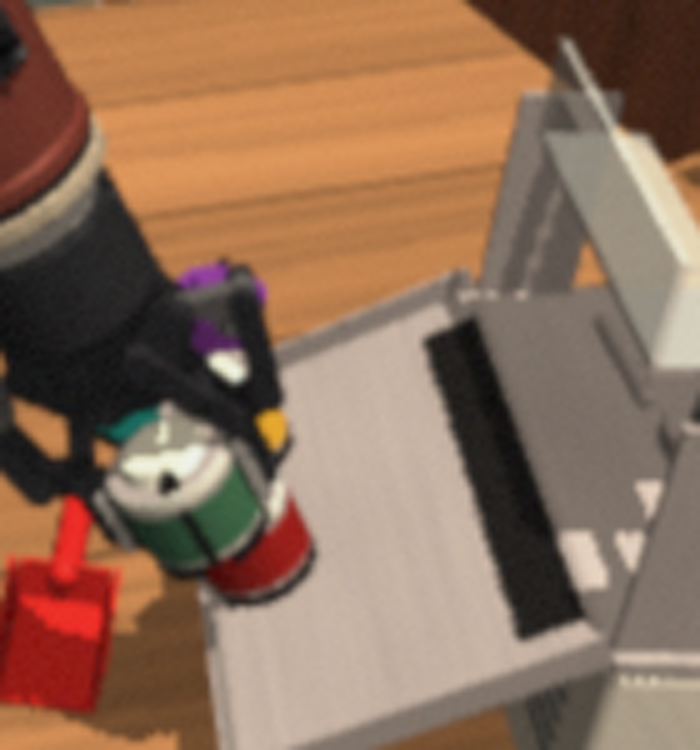

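```bash
cat >> plan.py <<'E'
from scipy.spatial.transform import Rotation as Ro, Slerp
def rows(wp,Rs,Rc=None,pc=None):
    s=bot.sense();Rc=Rv(s["ee_rot"]) if Rc is None else Rc
    for R in Rs: print(np.round(rv(R@Rc.T),1).tolist(),end=" ")
    print()
def tiltmix(t,yaw):  # t 0..1 from grasp tilt to upright, then yaw offset about world z
    q=Slerp([0,1],Ro.from_matrix([graspR(),downR(AZ)]))(t).as_matrix(); return yawR(np.radians(yaw))@q
E
python3 - <<'E'
from plan import *
rows(0,[tiltmix(t,y) for t,y in[(.33,0),(.66,0),(1,0)]+[(1,-10.5*i) for i in range(1,10)]],graspR())
go([.5,0,.32],downR(0),"A")
E
```

```text
[-9.4, 3.1, -0.0] [-18.8, 6.2, 0.0] [-28.5, 9.5, 0.0] [-27.5, 12.1, -10.3] [-26.4, 14.6, -20.5] [-25.1, 17.1, -30.8] [-23.7, 19.5, -41.0] [-22.1, 21.8, -51.3] [-20.3, 24.1, -61.5] [-18.4, 26.4, -71.7] [-16.2, 28.5, -81.9] [-13.9, 30.6, -92.1] 
A p [0.5  0.   0.32] shift cm [ -7.4799 -16.4704  16.1447] turn [-18.6814  25.5496 -69.9639]
```

```bash
python3 -m creep '[[-0.5,-1,3.5,-9.4,3.1,0,160],[-1,-2,7,-18.8,6.2,0,160],[-2,-3,10.5,-28.5,9.5,0,160],[-3,-4,13,-27.5,12.1,-10.3,160],[-4,-5,15,-26.4,14.6,-20.5,160],[-5,-7,16,-25.1,17.1,-30.8,160],[-6,-9,16,-23.7,19.5,-41,160],[-7,-11,16,-22.1,21.8,-51.3,160],[-7.5,-13,16,-20.3,24.1,-61.5,160],[-7.5,-15,16,-18.4,26.4,-71.7,160],[-7.5,-16.5,16,-16.2,28.5,-81.9,160],[-7.5,-16.5,16,-13.9,30.6,-92.1,160]]' 40; python3 - <<'E'
from plan import *
s=bot.sense();R=Rv(s["ee_rot"]);print(s["qpos"],s["finger_gap"],R)
print("yaw",np.degrees(np.arctan2(R[1,0],R[0,0])))
E
```

```text
time_s: 7.08
tcp_pos: [0.5002, -0.002, 0.3192]
ee_rot: [-1.545, 0.323, -0.315]
force: [0.2, 0.4, -0.8]
finger_gap: 0.647
[-1.3243 -0.139   1.1596  1.7091  0.1239  1.4935 -0.5853] 0.6465917832695128 [[ 0.9184 -0.0051  0.3957]
 [-0.3957  0.003   0.9184]
 [-0.0059 -1.      0.0007]]
yaw -23.310827545270417
```

```bash
python3 -m creep '[[0.5,-2,0,0,0,-10.6,160],[1,-4,0,0,0,-21.2,160],[1.5,-6.5,0,0,0,-31.8,160],[2,-9,0,0,0,-42.4,160],[2.5,-12,0,0,0,-53,160],[3,-15,0,0,0,-63.6,160],[3.5,-18,0,0,0,-74.2,160],[4,-21,0,0,0,-84.8,160],[5,-24,0,0,0,-95.4,160],[6,-27,0,0,0,-106,160],[6.2,-27.7,-1,0,0,-116.6,160],[6.2,-27.7,-2,0,0,-127.2,160]]' 40; python3 -m creep '[[0,0,0,0,0,-3.3,160],[0,0,-2,0,0,-3.3,160],[0,0,-4,0,0,-3.3,160],[0,0,-6,0,0,-3.3,160],[0,0,-6,0,0,-3.3,160]]' 40;  python3 - <<'E'
from plan import *
s=bot.sense();R=Rv(s["ee_rot"]);print(s["qpos"],s["finger_gap"],s["tcp_pos"],R)
print("yaw",np.degrees(np.arctan2(R[1,0],R[0,0])))
grab("i");crop("top","i",340,120,460,220,6,"i1");crop("scene","i",80,130,240,330,3.5,"i2")
E
```

```text
time_s: 8.57
tcp_pos: [0.5627, -0.2786, 0.2977]
ee_rot: [-0.506, 1.932, -1.93]
force: [0.1, -0.3, -1.4]
finger_gap: 0.644
time_s: 9.2
tcp_pos: [0.5619, -0.2773, 0.2374]
ee_rot: [-0.462, 1.964, -1.959]
force: [-0.5, 0.5, -1.9]
finger_gap: 0.645
[-0.5026  0.5798  1.3141  1.5545 -0.567   1.4457 -1.833 ] 0.6450336682906549 [ 0.5619 -0.2773  0.2374] [[-0.8938  0.0022  0.4484]
 [-0.4484  0.0028 -0.8938]
 [-0.0032 -1.     -0.0015]]
yaw -153.36007920928787
```

View pics/i1.png

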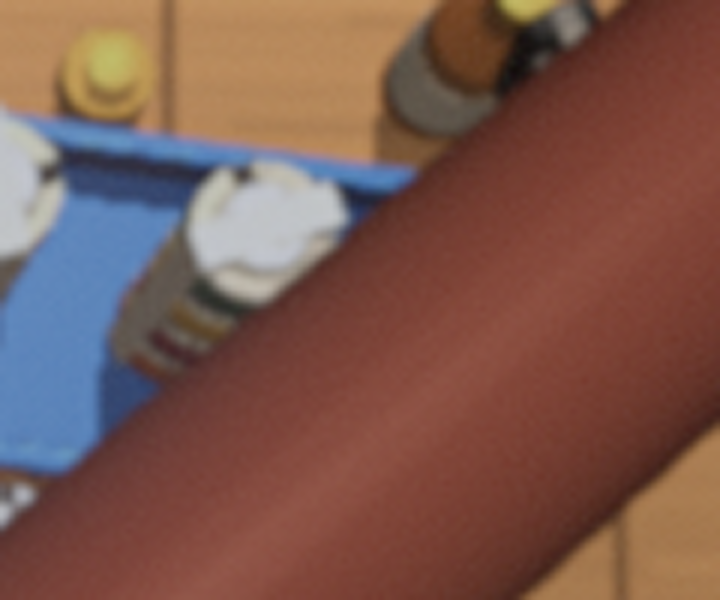

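View pics/i2.png

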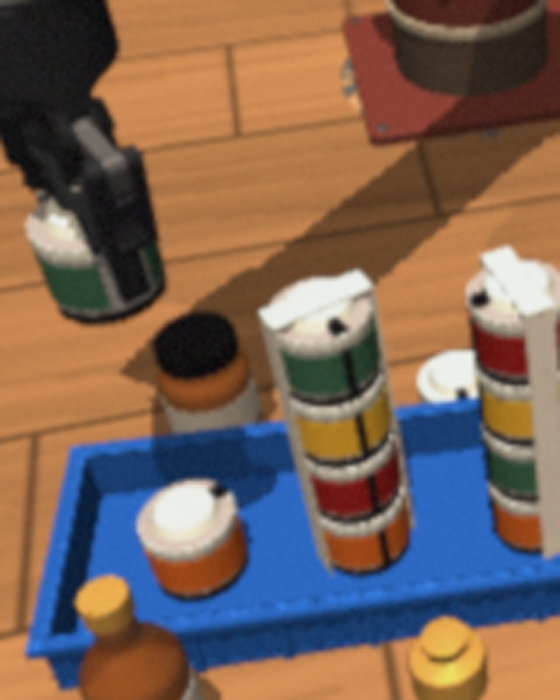

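View pics/top_i.png

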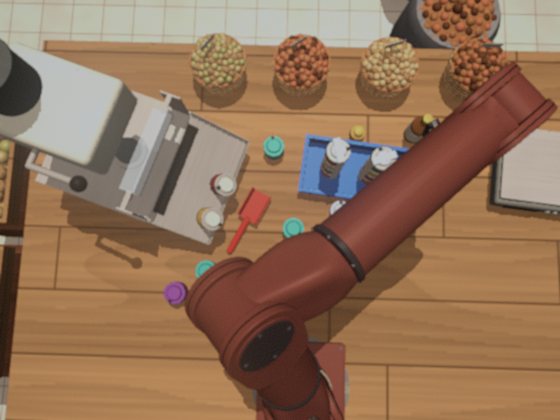

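View pics/scene_i.png

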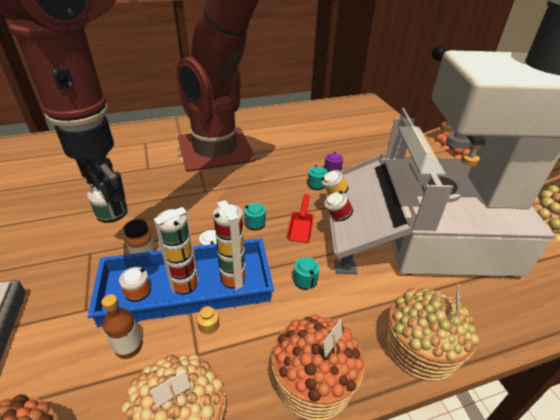

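```bash
python3 - <<'E'
from plan import *
for u,v in((400,190),(430,160),(370,200),(340,225),(460,140),(330,270),(500,110),(440,200),(390,230)): print(u,v,pix("top","i",u,v))
E
```

```text
400 190 [ 0.4148 -0.0985  0.6798]
430 160 [ 0.4586 -0.1414  0.6723]
370 200 [ 0.4003 -0.0587  0.6791]
340 225 [ 0.3654 -0.0187  0.6826]
460 140 [ 0.4891 -0.1846  0.6675]
330 270 [ 0.3064 -0.0041  0.7053]
500 110 [ 0.5377 -0.2465  0.6558]
440 200 [ 0.4059 -0.1583  0.6594]
390 230 [ 0.3607 -0.0846  0.6818]
```

```bash
cat > held.py <<'E'
import sys
from plan import *
tag,keyoff,fo=sys.argv[1],float(sys.argv[2]),float(sys.argv[3])
B=np.array([.5621,-.2792,.005])
s=bot.sense();R=Rv(s["ee_rot"]);p=s["tcp_pos"]
up=-R[:,1];Rt=np.c_[R[:,0],np.cross(up,R[:,0]),up]@yawR(np.radians(keyoff))
L=tinlines(p+R[:,1]*fo,Rt)+tinlines(B,yawR(np.radians(117.6)))
b=tuple(map(int,sys.argv[4].split(',')))
draw("scene",tag,L,b,4.5,tag+"o")
E
python3 held.py i -88.6 0.006 85,170,185,300
```

```text
(no output)
```

View pics/io.png

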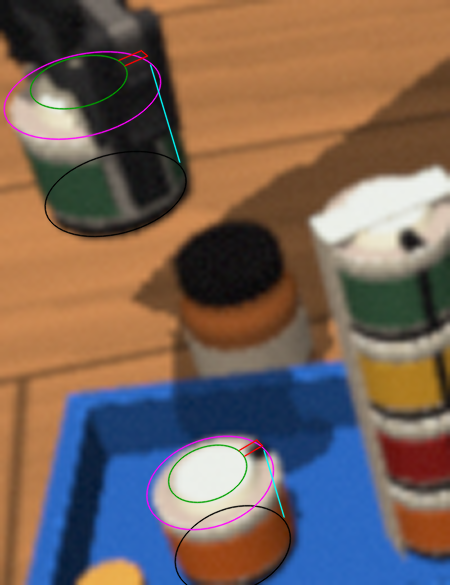

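```bash
python3 -m creep '[[0,0,-3,0,0,-0.4,160],[0,0,-6,0,0,-0.4,160],[0,0,-9,0,0,-0.4,160],[0,0,-12,0,0,-0.4,160],[0,0,-14,0,0,-0.4,160],[0,0,-15,0,0,-0.4,160],[0,0,-15,0,0,-0.4,160],[0,0,-15,0,0,-0.4,160]]' 40;  python3 - <<'E'
from plan import *
s=bot.sense();R=Rv(s["ee_rot"]);print(s["qpos"],s["tcp_pos"])
print("yaw",np.degrees(np.arctan2(R[1,0],R[0,0])),R[:,1])
grab("j")
E
python3 held.py j -88.6 0.006 90,200,210,310
```

```text
time_s: 10.3
tcp_pos: [0.5631, -0.2786, 0.0907]
ee_rot: [-0.451, 1.964, -1.966]
force: [-0.3, 1.0, -1.7]
finger_gap: 0.647
[-0.4391  0.6944  1.1833  1.7216 -0.6919  1.2053 -1.7562] [ 0.5631 -0.2786  0.0907]
yaw -153.7913837028778 [ 0.0061  0.0007 -1.    ]
```

View pics/jo.png

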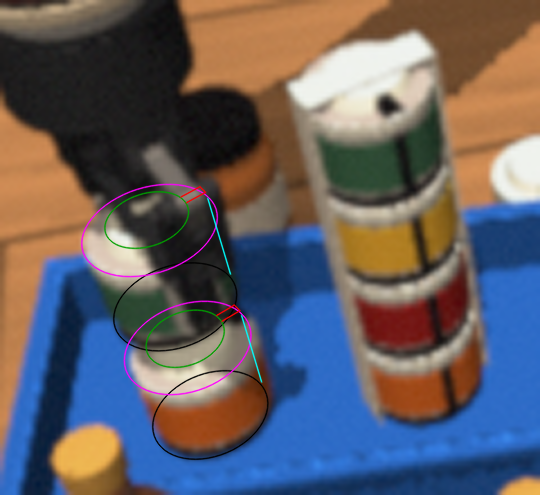

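View pics/top_j.png

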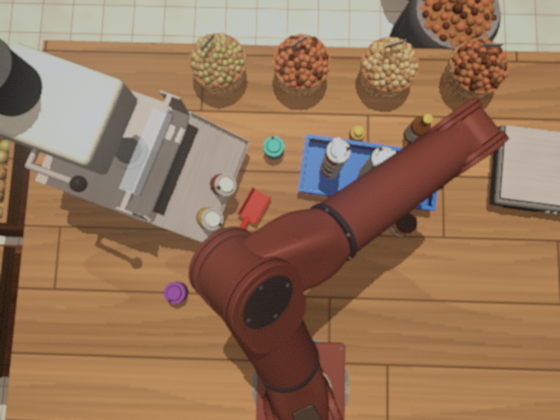

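```bash
python3 -m creep '[[-0.1,0.15,-1,0,0.35,0,160],[-0.1,0.15,-1.8,0,0.35,0,160],[-0.1,0.15,-2.2,0,0.35,0,160],[-0.1,0.15,-2.4,0,0.35,0,160],[-0.1,0.15,-2.4,0,0.35,0,160]]' 40; python3 -m creep '[[0,0,-0.2,0,0,0,160],[0,0,-0.4,0,0,0,160],[0,0,-0.4,0,0,0,160]]' 40
```

```text
time_s: 11.02
tcp_pos: [0.5615, -0.2768, 0.0656]
ee_rot: [-0.459, 1.969, -1.966]
force: [0.1, -0.0, -2.0]
finger_gap: 0.646
time_s: 11.4
tcp_pos: [0.5615, -0.2766, 0.0615]
ee_rot: [-0.459, 1.969, -1.966]
force: [0.1, -0.7, -2.6]
finger_gap: 0.645
```

```bash
python3 -m creep '[[0,0,-0.15,0,0,0,160],[0,0,-0.3,0,0,0,160],[0,0,-0.3,0,0,0,160]]' 40; python3 -m creep '[[0,0,-0.1,0,0,0,160],[0,0,-0.2,0,0,0,160],[0,0,-0.2,0,0,0,160]]' 40;python3 - <<'E'
from plan import *
grab("k")
E
python3 held.py k -88.6 0.002 90,200,210,310
```

```text
time_s: 11.78
tcp_pos: [0.5622, -0.2771, 0.0609]
ee_rot: [-0.457, 1.968, -1.965]
force: [-6.5, 4.8, 19.4]
finger_gap: 0.646
time_s: 12.15
tcp_pos: [0.5623, -0.2774, 0.0608]
ee_rot: [-0.455, 1.969, -1.965]
force: [-12.0, 9.9, 38.4]
finger_gap: 0.648
```

View pics/ko.png

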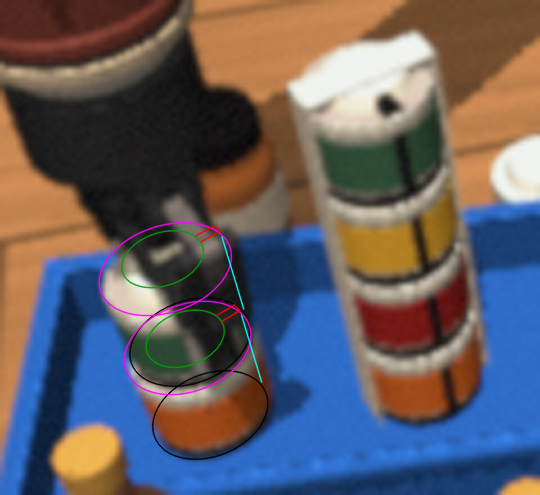

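```bash
python3 -m creep '[[0,0,0.2,0,0,0,160],[0,0,0.4,0,0,0,160],[0,0,0.4,0,0,0,160]]' 40;python3 - <<'E'
from plan import *
grab("l"); crop("scene","l",100,230,170,310,9,"l1")
E
```

```text
time_s: 12.62
tcp_pos: [0.5619, -0.2768, 0.061]
ee_rot: [-0.458, 1.968, -1.966]
force: [-0.5, 0.6, 4.2]
finger_gap: 0.647
```

View pics/l1.png

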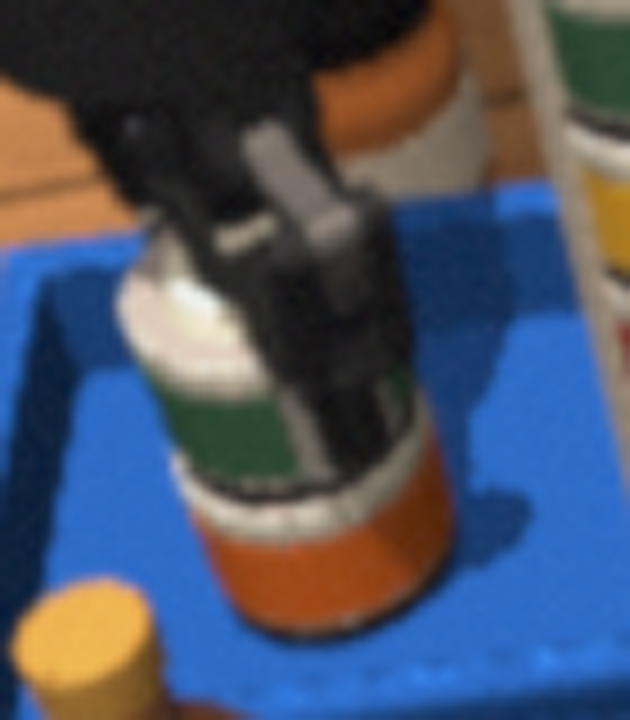

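```bash
python3 -m creep '[[0,0,0,0,0,0,100],[0,0,0,0,0,0,70],[0,0,0,0,0,0,50],[0,0,0,0,0,0,40],[0,0,1,0,0,0,40],[0,0,3,0,0,0,40],[0,0,7,0,0,0,40],[0,0,12,0,0,0,40],[-2,2,18,0,0,0,0],[-5,7,22,0,0,0,0],[-7,12,23,0,0,0,0],[-8,17,23,0,0,0,0]]' 40;python3 - <<'E'
from plan import *
grab("m"); crop("scene","m",90,190,210,310,6,"m2"); crop("top","m",340,120,460,220,6,"m1")
print(bot.sense()["qpos"])
E
```

```text
time_s: 14.22
tcp_pos: [0.4873, -0.1364, 0.2891]
ee_rot: [-0.462, 1.983, -1.965]
force: [0.4, 0.6, -1.8]
finger_gap: 0.999
[-1.0758 -0.0772  1.2352  1.7464  0.0577  1.4311 -2.533 ]
```

View pics/m2.png

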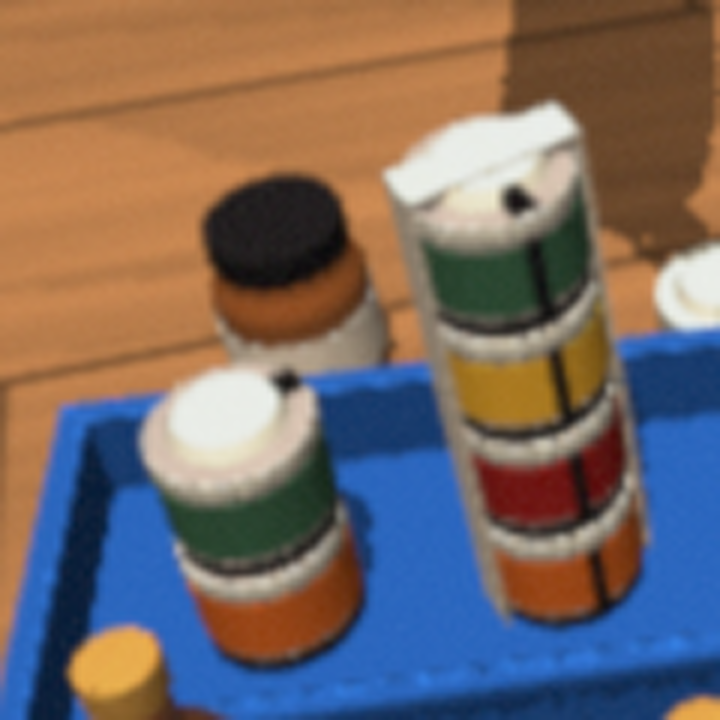

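View pics/m1.png

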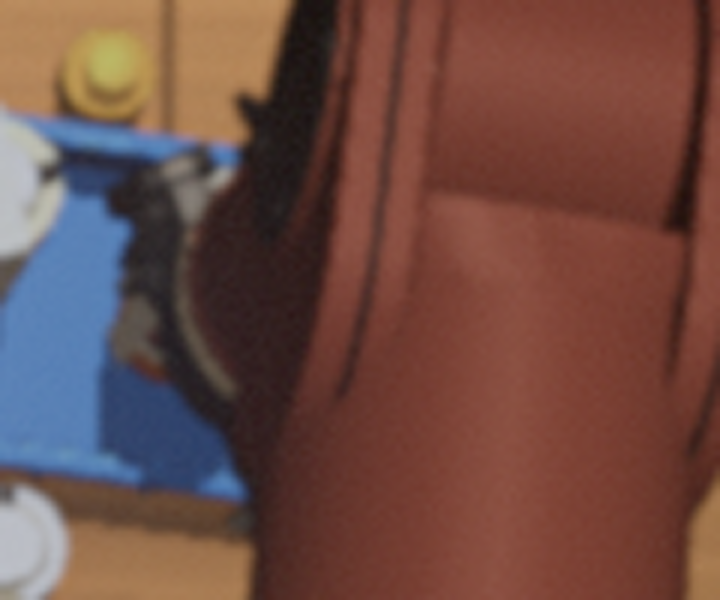

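```bash
python3 - <<'E'
from plan import *
for u,v in((225,415),(215,400),(240,425),(230,440)): print(pix("scene","m",*Tc(u,v,(90,190),6)))
print("before",pix("scene","a",*S2(203,330)) if 0 else "")
L=[]
for k in("red","yellow"): f,a=tins[k]; L+=tinlines(f,tiltR(AZ,a))
draw("top","m",L,(180,150,280,250),7,"n1");draw("scene","m",L,(290,140,410,260),6,"n2")
go(tins["red"][0]+ax*.09,graspR(-1),"pre");go(tins["red"][0]+ax*.008,graspR(-1),"grasp")
s=bot.sense();print(s["tcp_pos"])
E
```

```text
[ 0.5664 -0.2752  0.1131]
[ 0.5558 -0.2788  0.1108]
[ 0.5695 -0.2711  0.1101]
[ 0.5767 -0.2742  0.1113]
before 
pre p [0.5092 0.1877 0.1551] shift cm [  2.1768  31.9849 -13.4575] turn [ 22.4598 -20.9896  43.9751]
grasp p [0.5221 0.2266 0.0841] shift cm [  3.4709  35.8753 -20.5589] turn [ 22.4598 -20.9896  43.9751]
[ 0.4874 -0.1322  0.2897]
```

View pics/n1.png

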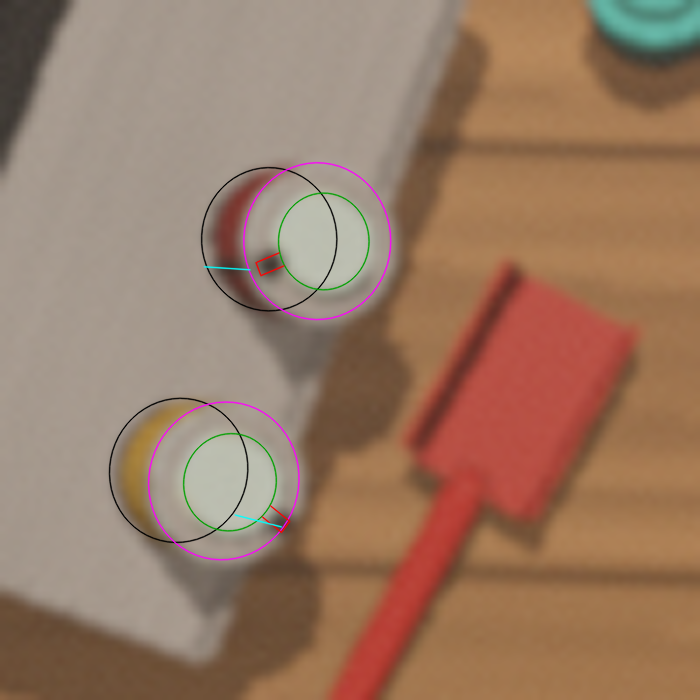

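View pics/n2.png

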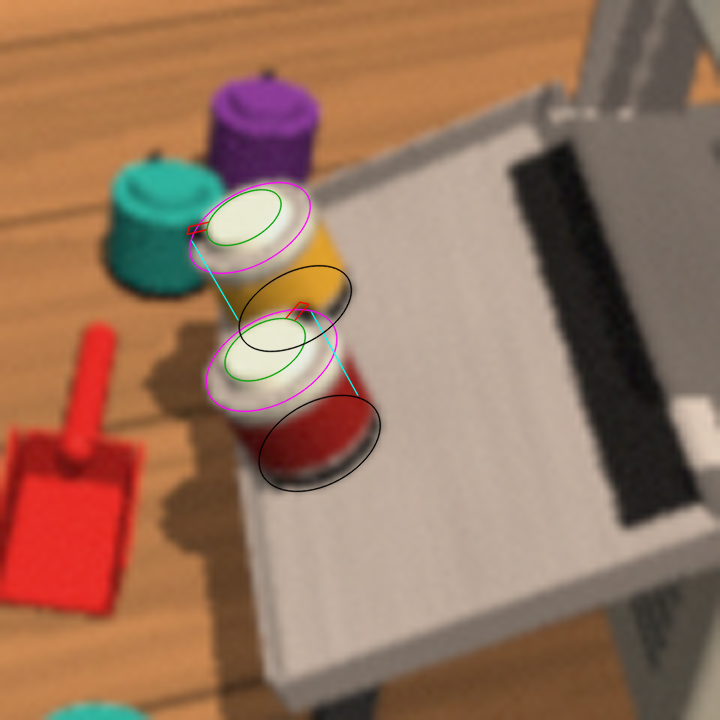

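```bash
python3 - <<'E'
from plan import *
crop("scene","m",315,175,360,225,16,"q2"); crop("top","m",200,165,240,205,16,"q1")
E
```

```text
(no output)
```

View pics/q2.png

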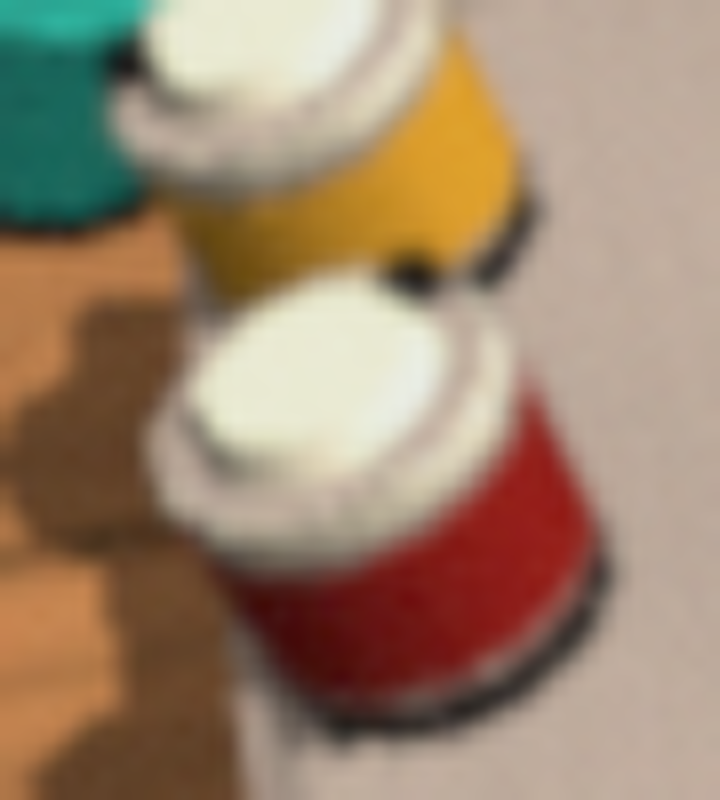

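View pics/q1.png

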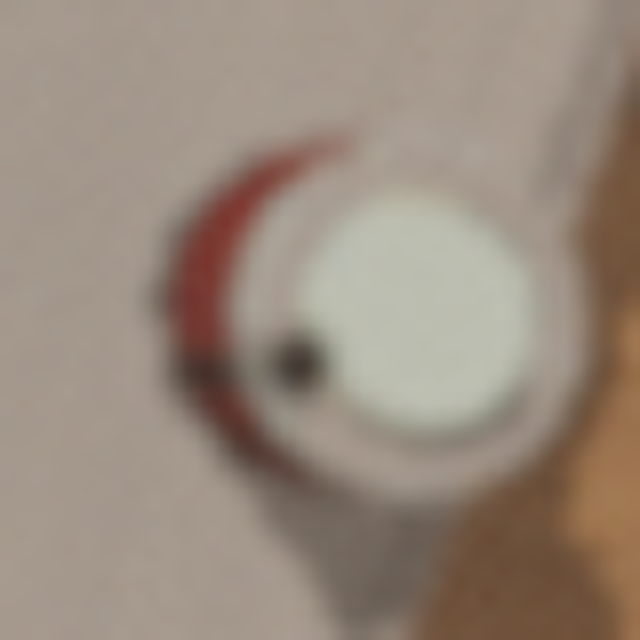

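```bash
python3 - <<'E'
from plan import *
f=tins["red"][0]; c0=f+.056*ax
for n,b,d,k in(("top",(200,165),(420,310),(300,360)),("scene",(315,175),(318,365),(412,272))):
  c=onplane(n,*Tc(*d,b,16),c0,ax);kk=onplane(n,*Tc(*k,b,16),c0,ax);v=R0.T@(kk-c);w=R0.T@(kk-c0)
  print(n,v*1000,np.degrees(np.arctan2(v[1],v[0])),R0.T@(c-c0)*1000)
E
```

```text
top [15.6426 14.914   0.    ] 43.634076787748526 [ 0.1372 -0.2004 -0.    ]
scene [16.941  12.6484 -0.    ] 36.74555496632185 [2.0502 0.3023 0.    ]
```

```bash
python3 -m creep '[[0,4,0,3.7,-3.5,7.3,0],[0.3,9,0,7.5,-7,14.7,0],[0.7,14,0,11.2,-10.5,22,0],[1,19,-1,15,-14,29.3,0],[1.4,24,-3,18.7,-17.5,36.7,0],[1.8,28,-6,22.5,-21,44,0],[2.2,31,-9.5,22.5,-21,44,0],[2.2,32,-13.4,22.5,-21,44,0],[2.2,32,-13.4,22.5,-21,44,0],[2.2,32,-13.4,22.5,-21,44,0]]' 40;python3 - <<'E'
from plan import *
s=bot.sense();print(s["qpos"],s["tcp_pos"])
go(tins["red"][0]+ax*.05+R0[:,0]*.002,graspR(-1),"mid");go(tins["red"][0]+ax*.009+R0[:,0]*.002,graspR(-1),"grasp")
E
```

```text
time_s: 15.58
tcp_pos: [0.5083, 0.1835, 0.157]
ee_rot: [-0.592, 1.562, -1.074]
force: [0.0, -0.4, -0.1]
finger_gap: 1.001
[-1.6632 -0.3798  1.385   2.1234 -0.075   0.7957 -2.09  ] [0.5083 0.1835 0.157 ]
mid p [0.516  0.2083 0.1215] shift cm [ 0.7678  2.4854 -3.5499] turn [0.5108 0.2459 0.5235]
grasp p [0.5225 0.2278 0.086 ] shift cm [ 1.4149  4.4306 -7.1006] turn [0.5108 0.2459 0.5235]
```

```bash
python3 -m creep '[[0.3,0.8,-1.2,0.25,0.1,0.25,0],[0.8,2.5,-3.5,0.5,0.25,0.5,0],[0.8,2.5,-3.5,0.5,0.25,0.5,0],[0.8,2.5,-3.5,0.5,0.25,0.5,0]]' 40;python3 - <<'E'
from plan import *
s=bot.sense();print(s["qpos"],s["tcp_pos"])
go(tins["red"][0]+ax*.009+R0[:,0]*.002,graspR(-1),"grasp")
E
python3 look.py r red
```

```text
time_s: 16.08
tcp_pos: [0.4956, 0.2064, 0.1361]
ee_rot: [-0.583, 1.555, -1.074]
force: [0.2, 0.4, 0.2]
finger_gap: 0.999
[-1.7043 -0.3802  1.385   2.177  -0.0639  0.7152 -2.1277] [0.4956 0.2064 0.1361]
grasp p [0.5225 0.2278 0.086 ] shift cm [ 2.6908  2.1372 -5.0083] turn [0.3565 0.8174 0.5752]
tcp in tin frame mm [ 2.3848 18.7815 66.7425] tilt err [  29.9512   84.7665 -155.8939] q [-1.7048 -0.3804  1.385   2.1769 -0.0638  0.715  -2.1279] F [ 0.0933  0.1075 -0.282 ]
```

View pics/r2.png

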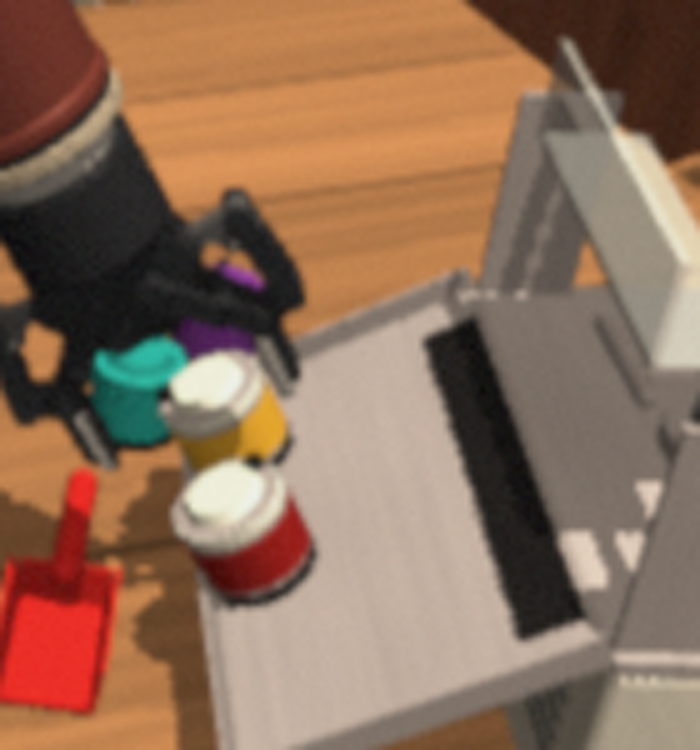

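```bash
python3 -m creep '[[0.5,-2,2,0,0,0,0],[2,-4,4,-1.6,-4.8,8.8,0],[3.5,-6,6,-3.3,-9.8,17.9,0],[5,-7.5,7,-4.9,-14.8,27,0],[6.4,-7.5,7.5,-6.6,-19.8,36.1,0],[6.4,-7.5,7.5,-8.2,-24.7,45.2,0],[6.4,-7.5,7.5,-9.9,-29.7,54.3,0],[6.4,-7.5,7.5,-11.5,-34.7,63.4,0],[6.4,-7.5,7.5,-13.2,-39.7,72.5,0],[6.4,-7.5,7.5,-14.8,-44.6,81.6,0],[6.4,-7.5,7.5,-16.5,-49.6,90.7,0],[6.4,-7.5,7.5,-18.1,-54.6,99.8,0]]' 40;python3 - <<'E'
from plan import *
s=bot.sense();print(s["qpos"],s["tcp_pos"])
go(tins["red"][0]+ax*.09+R0[:,0]*.002,graspR(1),"pre")
E
```

```text
time_s: 17.68
tcp_pos: [0.5414, 0.1332, 0.2197]
ee_rot: [-1.067, -0.242, -0.068]
force: [-0.4, 0.3, -0.6]
finger_gap: 0.996
[-1.5744 -0.3805  1.385   1.9866 -0.1164  0.9615  0.0237] [0.5414 0.1332 0.2197]
pre p [0.5097 0.1893 0.1561] shift cm [-3.1738  5.6118 -6.3576] turn [-11.2127 -30.2012  55.8673]
```

```bash
python3 -m creep '[[1,0,0,-1.6,-5,9.1,0],[3,0,0,-3.3,-9.8,17.9,0],[5,0,0,-4.9,-14.8,27,0],[6,0,0,-6.6,-19.8,36.1,0],[6,0,0,-8.2,-24.7,45.2,0],[6,0,0,-11.2,-30.2,55.9,0],[6,0,0,-11.2,-30.2,55.9,0],[6,0,0,-11.2,-30.2,55.9,0]]' 40;python3 - <<'E'
from plan import *
s=bot.sense();print(s["qpos"],s["tcp_pos"])
go(tins["red"][0]+ax*.09+R0[:,0]*.002,graspR(1),"pre")
E
```

```text
time_s: 18.68
tcp_pos: [0.5598, 0.136, 0.2377]
ee_rot: [-1.044, -1.247, 0.542]
force: [0.2, 0.6, -0.5]
finger_gap: 1.002
[-1.6097 -0.3804  1.385   1.9402 -0.0714  0.9739  1.0813] [0.5598 0.136  0.2377]
pre p [0.5097 0.1893 0.1561] shift cm [-5.0041  5.331  -8.1583] turn [0.5422 1.5568 1.5156]
```

```bash
python3 -m creep '[[0,-2,3,-9.4,3.1,0,0],[0,-6,6,-18.8,6.2,0,0],[0,-11,9,-28.5,9.5,0,0],[0,-16,9,-27.5,12.1,-10.3,0],[0,-21,9,-26.4,14.6,-20.5,0],[0,-26,9,-25.1,17.1,-30.8,0],[0,-31,9,-23.7,19.5,-41,0],[0,-36,9,-22.1,21.8,-51.3,0],[-1,-42,9,-20.3,24.1,-61.5,0],[-4,-47,9,-18.4,26.4,-71.7,0],[-7,-52,9,-16.2,28.5,-81.9,0],[-10,-57,9,-16.2,28.5,-81.9,0]]' 40;python3 - <<'E'
from plan import *
s=bot.sense();print(s["qpos"],s["tcp_pos"])
E
```

```text
time_s: 20.18
tcp_pos: [0.4205, -0.3563, 0.3371]
ee_rot: [-1.622, 0.156, -0.203]
force: [-0.3, 0.8, -0.1]
finger_gap: 0.996
[-1.0881 -0.3807  1.385   1.6207  0.426   1.5533  0.0652] [ 0.4205 -0.3563  0.3371]
```

```bash
python3 -m creep '[[1,-4,0,0,0,0,0],[2,-8,0,0,0,-5,0],[3,-13,0,0,0,-10,0],[4,-18,0,0,0,-15,0],[4,-22,0,0,0,-20,0],[4,-25,0,0,0,-25,0],[4,-25,0,0,0,-25,0],[4,-25,0,0,0,-25,0]]' 40;python3 - <<'E'
from plan import *
s=bot.sense();print(s["qpos"],s["tcp_pos"])
grab("s")
E
```

```text
time_s: 21.18
tcp_pos: [0.3493, -0.4521, 0.355]
ee_rot: [-1.604, 0.465, -0.573]
force: [-0.8, 0.1, 0.5]
finger_gap: 1.002
[-0.8959 -0.3805  1.3845  1.5864  0.4564  1.5432 -0.1574] [ 0.3493 -0.4521  0.355 ]
```

View pics/top_s.png

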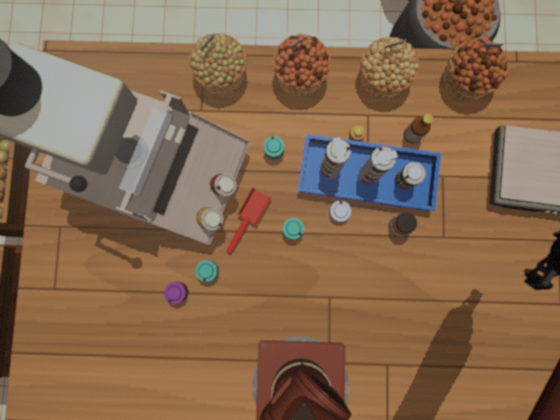

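```bash
python3 -m creep '[[1,-1,-4,0,0,0,0],[2,-2.5,-8,0,0,0,0],[3,-4,-12,0,0,0,0],[4,-6,-15,0,0,-4,0],[4.5,-8,-17,0,0,-8,0],[4.5,-10,-17,0,0,-12,0],[4,-12,-17,0,0,-16,0],[4,-12,-17,0,0,-16,0]]' 40;python3 - <<'E'
from plan import *
s=bot.sense();print(s["qpos"],s["tcp_pos"])
E
```

```text
time_s: 22.28
tcp_pos: [0.3152, -0.4613, 0.2314]
ee_rot: [-1.573, 0.654, -0.822]
force: [-0.2, 0.0, -0.8]
finger_gap: 0.998
[-0.7701 -0.3803  1.3839  1.8572  0.507   1.2663 -0.4406] [ 0.3152 -0.4613  0.2314]
```

```bash
python3 -m creep '[[1,2,5,0,0,5,0],[4,5,10,0,0,15,0],[8,9,10,0,0,25,0],[12,14,10,0,0,35,0],[16,19,10,0,0,45,0],[18,24,10,0,0,50,0],[19,29,10,0,0,55,0],[20,34,10,0,0,60,0],[20,39,10,0,0,65,0],[20,44,10,0,0,70,0],[20,49,10,0,0,75,0],[20,54,10,0,0,80,0]]' 40;python3 - <<'E'
from plan import *
s=bot.sense();print(s["qpos"],s["tcp_pos"]);R=Rv(s["ee_rot"])
print("yaw",np.degrees(np.arctan2(R[1,0],R[0,0])),R[:,1])
E
```

```text
time_s: 23.78
tcp_pos: [0.5148, 0.0807, 0.3313]
ee_rot: [-1.566, -0.496, 0.243]
force: [0.7, -0.1, -0.5]
finger_gap: 1.004
[-1.2632 -0.2222  0.8609  1.7689  0.2292  1.3689  0.0392] [0.5148 0.0807 0.3313]
yaw 27.229560674447704 [ 0.1615  0.0072 -0.9868]
```

```bash
python3 - <<'E'
from plan import *
go(tins["red"][0]+ax*.12+R0[:,0]*.002,graspR(1),"pre")
E
```

```text
pre p [0.505  0.1751 0.1821] shift cm [ -0.9865   9.4445 -14.9166] turn [ 19.2363 -11.5116  45.1022]
```

```bash
python3 -m creep '[[0,1,-2,3.2,-1.9,7.5,0],[0,2,-4,6.4,-3.8,15,0],[0,4,-7,9.6,-5.8,22.5,0],[-0.5,6,-10,12.8,-7.7,30,0],[-1,8,-12.5,16,-9.6,37.5,0],[-1,9.4,-14.9,19.2,-11.5,45.1,0],[-1,9.4,-14.9,19.2,-11.5,45.1,0]]' 40;python3 - <<'E'
from plan import *
s=bot.sense();print(s["qpos"],s["tcp_pos"])
go(tins["red"][0]+ax*.065+R0[:,0]*.002,graspR(1),"mid")
go(tins["red"][0]+ax*.12+R0[:,0]*.002,graspR(1),"pre")
E
```

```text
time_s: 24.65
tcp_pos: [0.504, 0.1723, 0.1807]
ee_rot: [-1.013, -1.232, 0.567]
force: [-0.8, -0.2, 1.5]
finger_gap: 0.999
[-1.5577 -0.3642  1.3039  2.0992 -0.1191  0.8644  1.087 ] [0.504  0.1723 0.1807]
mid p [0.5137 0.2012 0.1345] shift cm [ 0.9628  2.8905 -4.623 ] turn [ 0.0629 -0.2924  0.294 ]
pre p [0.505  0.1751 0.1821] shift cm [0.0947 0.2811 0.1402] turn [ 0.0629 -0.2924  0.294 ]
```

```bash
python3 -m creep '[[-1,-3,5,-9.4,3.1,0,0],[-4,-4,9,-18.8,6.2,0,0],[-9,-2,12,-28.4,9.8,-1,0],[-12,3,13,-28.4,10,-1.9,0],[-14.5,8,13,-28.4,10,-1.9,0],[-17,13,13,-28.4,10,-1.9,0],[-20,18,13,-28.4,10,-1.9,0],[-23,23,13,-28.4,10,-1.9,0],[-26,28,12,-28.4,10,-1.9,0],[-27.5,33,10,-28.4,10,-1.9,0],[-28,38.5,7,-28.4,10,-1.9,0],[-28,43.7,4.7,-28.4,10,-1.9,0]]' 40;python3 - <<'E'
from plan import *
s=bot.sense();print(s["qpos"],s["tcp_pos"])
E
```

```text
time_s: 26.15
tcp_pos: [0.2228, 0.6121, 0.228]
ee_rot: [-1.362, -0.936, 0.941]
force: [1.1, 0.1, 1.0]
finger_gap: 1.002
[-1.5262  0.3456  0.3089  1.4691 -0.1051  1.3476 -0.0022] [0.2228 0.6121 0.228 ]
```

```bash
python3 -m creep '[[0.3,-4.8,3,0,0,0,0],[0.8,-10.3,5,0,0,0,0],[1.8,-15.3,7,0,0,0,0],[4.8,-19.8,7,0,0,0,0],[7.8,-24.3,7,0,0,0,0],[10.8,-28.8,7,0,0,0,0],[13.8,-33.8,7,7,-2.5,0.5,0],[17.3,-38.8,7,14,-5,1,0],[21.3,-43.3,6,21,-7.5,1.5,0],[25.8,-45.3,4,28.4,-10,1.5,0],[28.2,-44.5,0,28.4,-10,1.5,0],[28.2,-43.7,-4,28.4,-10,1.5,0]]' 40; python3 -m creep '[[0,0,0,0,0,0,0]]'; python3 - <<'E'
from plan import *
s=bot.sense();print(s["qpos"],s["tcp_pos"])
go(tins["red"][0]+ax*.065+R0[:,0]*.002,graspR(1),"mid")
E
```

```text
time_s: 27.65
tcp_pos: [0.5091, 0.1719, 0.1899]
ee_rot: [-1.021, -1.227, 0.556]
force: [-0.0, 2.1, -1.1]
finger_gap: 1.003
time_s: 27.78
tcp_pos: [0.5052, 0.1734, 0.1877]
ee_rot: [-1.018, -1.224, 0.565]
force: [0.7, 0.2, 1.7]
finger_gap: 1.005
[-1.3229 -0.1532  1.172   2.0859 -0.405   0.9161  1.3142] [0.5052 0.1734 0.1877]
mid p [0.5137 0.2012 0.1345] shift cm [ 0.8424  2.7812 -5.3167] turn [ 0.2416 -0.5039  0.6815]
```

```bash
python3 -m creep '[[0.4,1.2,-2.5,0.2,-0.5,0.7,0],[0.8,2.8,-5.3,0.2,-0.5,0.7,0],[0.8,2.8,-5.3,0.2,-0.5,0.7,0]]' 40; python3 - <<'E'
from plan import *
s=bot.sense();print(s["qpos"],s["tcp_pos"])
go(tins["red"][0]+ax*.009+R0[:,0]*.002,graspR(1),"grasp")
E
python3 look.py t red
```

```text
time_s: 28.15
tcp_pos: [0.5141, 0.2018, 0.1342]
ee_rot: [-1.013, -1.241, 0.573]
force: [-0.3, -0.6, 0.6]
finger_gap: 1.001
[-1.3703  0.1657  1.3193  2.1249 -0.8286  0.9398  1.6783] [0.5141 0.2018 0.1342]
grasp p [0.5225 0.2278 0.086 ] shift cm [ 0.8442  2.5925 -4.8245] turn [ 0.2174  0.0118 -0.1593]
tcp in tin frame mm [ 2.7305 -1.7746 67.1967] tilt err [-0.0899  0.1898 -0.009 ] q [-1.3693  0.1557  1.3211  2.1247 -0.8239  0.9378  1.6767] F [-0.3534 -1.322  -0.3244]
```

View pics/t2.png

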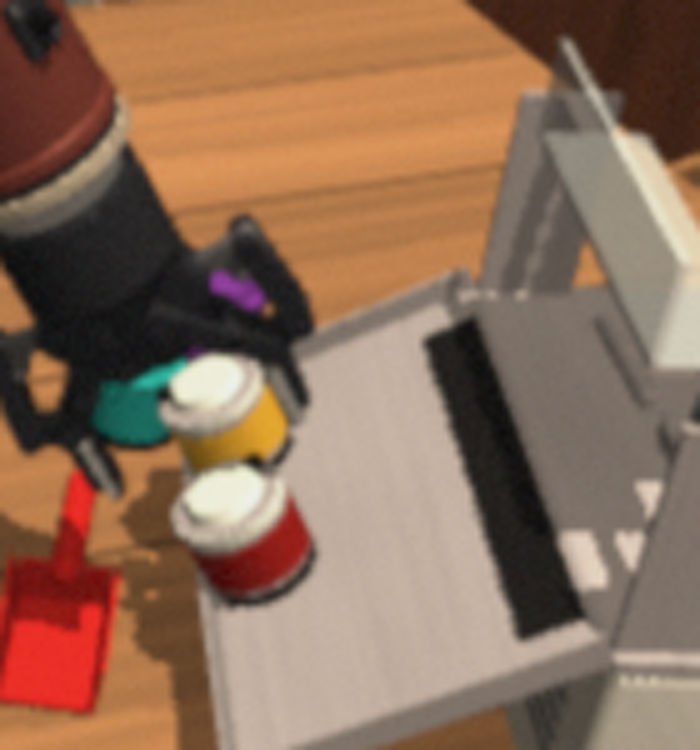

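```bash
python3 -m creep '[[0.2,0.6,-1.1,0.2,0,-0.2,0],[0.4,1.2,-2.2,0.2,0,-0.2,0],[0.6,1.8,-3.3,0.2,0,-0.2,0],[0.75,2.3,-4.3,0.2,0,-0.2,0],[0.85,2.6,-4.8,0.2,0,-0.2,0],[0.85,2.6,-4.8,0.2,0,-0.2,0],[0.85,2.6,-4.8,0.2,0,-0.2,60],[0.85,2.6,-4.8,0.2,0,-0.2,120],[0.85,2.6,-4.8,0.2,0,-0.2,160],[0.85,2.6,-4.8,0.2,0,-0.2,160],[0.85,2.6,-4.8,0.2,0,-0.2,160]]' 40; python3 look.py u red
```

```text
time_s: 29.62
tcp_pos: [0.5237, 0.226, 0.0891]
ee_rot: [-1.008, -1.243, 0.558]
force: [-5.4, -5.0, 11.0]
finger_gap: 0.648
tcp in tin frame mm [ 2.3717 -1.7477 12.3144] tilt err [-0.4417  0.2737  0.2193] q [-1.2179  0.3143  1.1567  2.1434 -1.0462  0.9239  1.8257] F [-6.041  -5.0409 10.9236]
```

View pics/u2.png

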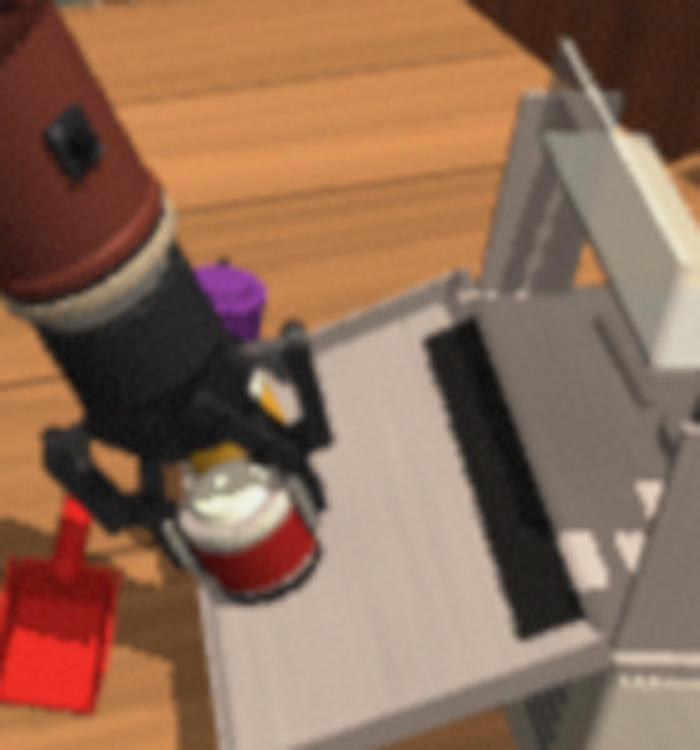

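```bash
python3 -m creep '[[-0.1,-0.2,0.35,0,0,0,160],[-0.3,-1.0,1.7,0,0,0,160],[-0.8,-2.4,4.3,0,0,0,160],[-1.4,-4.3,7.8,0,0,0,160],[-1.4,-4.3,8,0,0,0,160]]' 40; python3 - <<'E'
from plan import *
crop("top","s",390,150,440,200,14,"s1")
s=bot.sense();print(s["qpos"],s["tcp_pos"]); rows(0,[tiltmix(.33,0),tiltmix(.66,0),tiltmix(1,0),tiltmix(1,4)])
go([.62,0,.34],downR(75.6)); go([.562,-.279,.30],downR(75.6))
E
```

```text
time_s: 30.35
tcp_pos: [0.51, 0.183, 0.1697]
ee_rot: [-1.007, -1.244, 0.556]
force: [-0.1, 0.9, -1.4]
finger_gap: 0.646
[-1.4239 -0.102   1.296   2.1084 -0.5011  0.8806  1.4171] [0.51   0.183  0.1697]
[-9.9, 3.5, 0.2] [-19.3, 6.6, 0.2] [-29.0, 9.9, 0.2] [-29.3, 8.8, 4.1] 
 p [0.62 0.   0.34] shift cm [ 11.0002 -18.2968  17.032 ] turn [-29.3415   8.8459   4.0881]
 p [ 0.562 -0.279  0.3  ] shift cm [  5.2002 -46.1968  13.032 ] turn [-29.3415   8.8459   4.0881]
```

View pics/s1.png

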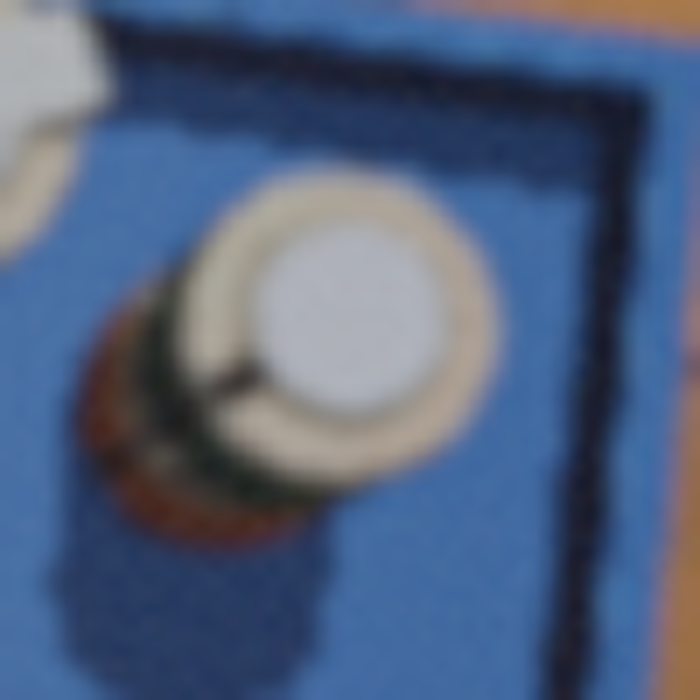

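```bash
python3 - <<'E'
from plan import *
c=onplane("top",*Tc(350,316,(390,150),14),[0,0,.111],[0,0,1]);k=onplane("top",*Tc(240,378,(390,150),14),[0,0,.111],[0,0,1])
print(c,k,np.degrees(np.arctan2(*(k-c)[1::-1])),np.linalg.norm(k-c))
E
python3 -m creep '[[1,-1,4,-9.9,3.5,0,160],[3,-3,8,-19.3,6.6,0,160],[5,-5,12,-29.3,8.8,4.1,160],[8,-9,15,-29.3,8.8,4.1,160],[10,-14,17,-29.3,8.8,4.1,160],[11,-19,17,-29.3,8.8,4.1,160],[11,-24,17,-29.3,8.8,4.1,160],[11,-29,17,-29.3,8.8,4.1,160],[10,-34,17,-29.3,8.8,4.1,160],[8,-39,16,-29.3,8.8,4.1,160],[6,-43,15,-29.3,8.8,4.1,160],[5.2,-46.2,13,-29.3,8.8,4.1,160]]' 40; python3 -m creep '[[0,0,0,0,0,0,160]]' 40;python3 - <<'E'
from plan import *
s=bot.sense();print(s["qpos"],s["tcp_pos"]);R=Rv(s["ee_rot"])
print("yaw",np.degrees(np.arctan2(R[1,0],R[0,0])),R[:,1])
go([.562,-.279,.14],downR(75.6))
E
```

```text
[ 0.5613 -0.2779  0.111 ] [ 0.5492 -0.2577  0.111 ] 120.94509522419908 0.023567611565750716
time_s: 31.85
tcp_pos: [0.5602, -0.2809, 0.2989]
ee_rot: [-1.321, -1.02, 1.022]
force: [0.2, 0.6, -1.2]
finger_gap: 0.641
time_s: 31.98
tcp_pos: [0.5591, -0.2812, 0.2973]
ee_rot: [-1.32, -1.016, 1.021]
force: [-0.3, -0.3, -1.8]
finger_gap: 0.641
[-0.4046  0.4123  1.1032  1.4569 -0.3635  1.4961  2.0058] [ 0.5591 -0.2812  0.2973]
yaw 75.3237269706726 [-0.0027 -0.0022 -1.    ]
 p [ 0.562 -0.279  0.14 ] shift cm [  0.2927   0.224  -15.7312] turn [ 0.1257 -0.1522  0.2764]
```

```bash
python3 -m creep '[[0.4,0.3,-3,0.1,-0.15,2.2,160],[0.4,0.3,-6.5,0.1,-0.15,2.2,160],[0.4,0.3,-10,0.1,-0.15,2.2,160],[0.4,0.3,-13,0.1,-0.15,2.2,160],[0.4,0.3,-15,0.1,-0.15,2.2,160],[0.4,0.3,-16,0.1,-0.15,2.2,160],[0.4,0.3,-16,0.1,-0.15,2.2,160],[0.4,0.3,-16,0.1,-0.15,2.2,160]]' 40;python3 - <<'E'
from plan import *
grab("v");s=bot.sense();print(s["qpos"],s["tcp_pos"]);R=Rv(s["ee_rot"])
print("yaw",np.degrees(np.arctan2(R[1,0],R[0,0])),R[:,1])
crop("scene","v",90,180,190,310,6,"v1")
E
```

```text
time_s: 32.98
tcp_pos: [0.5661, -0.2758, 0.1394]
ee_rot: [-1.305, -1.054, 1.05]
force: [0.3, 0.3, -0.2]
finger_gap: 0.642
[-0.3613  0.5181  1.0078  1.6669 -0.4651  1.2141  2.1119] [ 0.566  -0.2758  0.1393]
yaw 77.84520116557081 [ 0.0036 -0.0005 -1.    ]
```

View pics/v1.png

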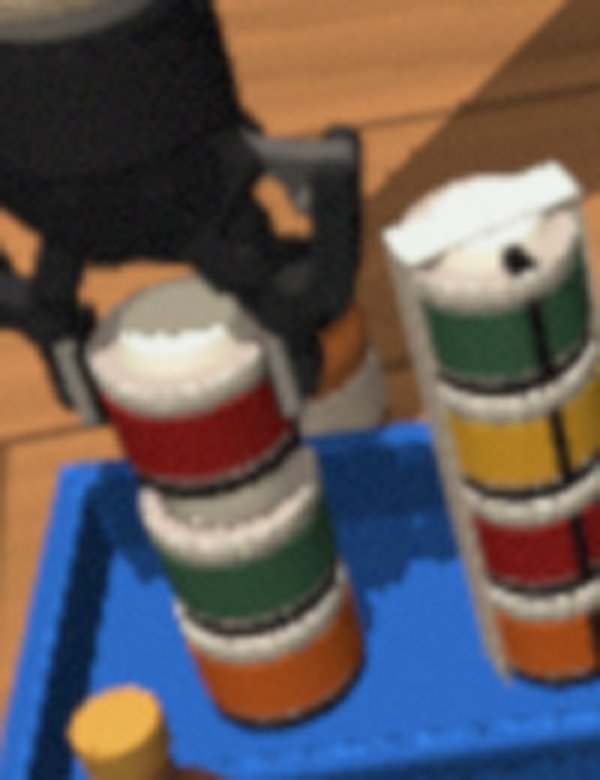

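```bash
python3 -m creep '[[-0.2,-0.2,-0.6,0,0.2,0,160],[-0.2,-0.2,-1.2,0,0.2,0,160],[-0.2,-0.2,-1.5,0,0.2,0,160],[-0.2,-0.2,-1.7,0,0.2,0,160],[-0.2,-0.2,-1.7,0,0.2,0,160]]' 40; python3 -m creep '[[0,0,-0.2,0,0,0,160],[0,0,-0.4,0,0,0,160],[0,0,-0.4,0,0,0,160]]' 40
```

```text
time_s: 33.7
tcp_pos: [0.5635, -0.2774, 0.1212]
ee_rot: [-1.301, -1.05, 1.052]
force: [0.4, -0.3, -1.5]
finger_gap: 0.649
time_s: 34.08
tcp_pos: [0.5636, -0.2775, 0.1174]
ee_rot: [-1.301, -1.051, 1.052]
force: [0.4, -0.1, -2.0]
finger_gap: 0.643
```

```bash
python3 -m creep '[[0,0,-0.1,0,0,0,160],[0,0,-0.2,0,0,0,160],[0,0,-0.2,0,0,0,160]]' 40; python3 -m creep '[[0,0,-0.1,0,0,0,160],[0,0,-0.2,0,0,0,160],[0,0,-0.2,0,0,0,160]]' 40
```

```text
time_s: 34.45
tcp_pos: [0.5643, -0.2775, 0.1171]
ee_rot: [-1.302, -1.052, 1.051]
force: [-3.3, 3.1, 13.3]
finger_gap: 0.65
time_s: 34.83
tcp_pos: [0.5649, -0.2779, 0.117]
ee_rot: [-1.303, -1.054, 1.05]
force: [-7.9, 6.6, 29.7]
finger_gap: 0.641
```

```bash
python3 -m creep '[[0,0,0.25,0,0,0,160],[0,0,0.25,0,0,0,100],[0,0,0.25,0,0,0,70],[0,0,0.25,0,0,0,50],[0,0,0.25,0,0,0,40],[0,0,1.2,0,0,0,40],[0,0,3,0,0,0,40],[0,0,7,0,0,0,40],[0,0,12,0,0,0,40],[-1.5,4,18,0,0,0,40],[-4,9,20.5,0,0,0,0],[-7,14,20.5,0,0,0,0]]' 40;python3 - <<'E'
from plan import *
grab("w");s=bot.sense();print(s["qpos"],s["tcp_pos"]);R=Rv(s["ee_rot"])
crop("scene","w",90,180,190,310,6,"w1")
go(tins["yellow"][0]+ax*.12,graspR(1),"pre")
E
```

```text
time_s: 36.33
tcp_pos: [0.5074, -0.1605, 0.3223]
ee_rot: [-1.307, -1.05, 1.048]
force: [-0.4, 1.5, 1.7]
finger_gap: 0.999
[-0.9204  0.0471  1.201   1.646  -0.0506  1.4763  1.6499] [ 0.5074 -0.1552  0.3219]
pre p [0.4159 0.2033 0.1811] shift cm [ -9.1493  35.8547 -14.0776] turn [28.6756 -7.5682 -6.4227]
```

View pics/w1.png

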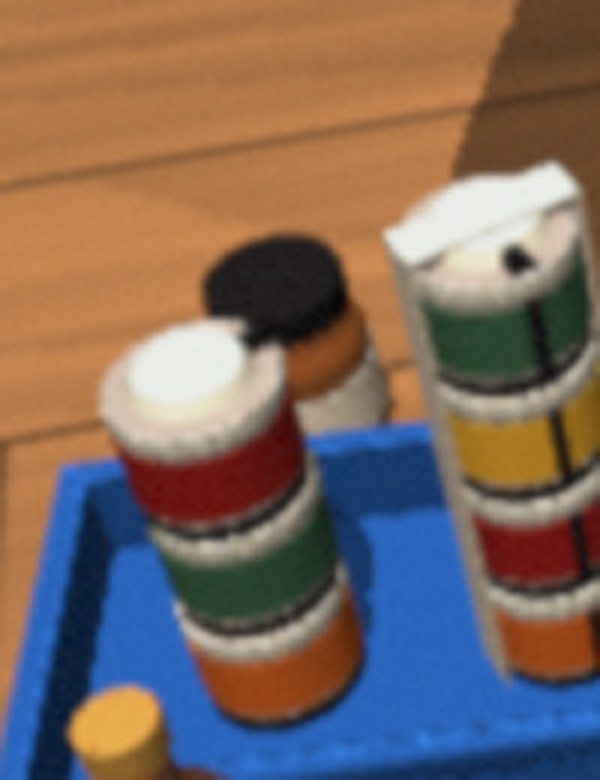

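View pics/top_w.png

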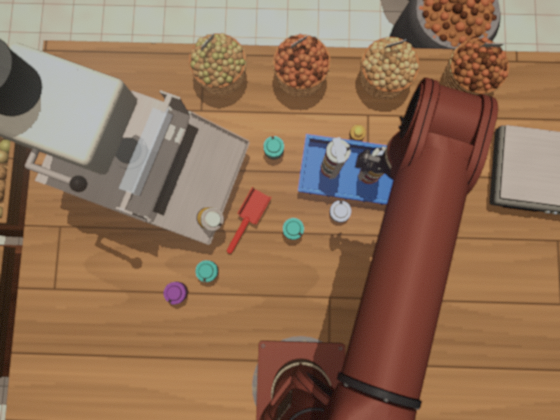

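```bash
python3 -m creep '[[-0.5,4,0,0,0,-1,0],[-1,9,0,0,0,-2,0],[-2,14,0,0,0,-3,0],[-4,19,0,0,0,-4,0],[-6,24,0,0,0,-5,0],[-9,29,-1,0,0,-6,0],[-12,33,-2,9,-2.5,-6.2,0],[-12,36,-5,18.5,-5,-6.3,0],[-11,36,-9,28.7,-7.6,-6.4,0],[-9.1,35.8,-13,28.7,-7.6,-6.4,0],[-9.1,35.8,-14,28.7,-7.6,-6.4,0]]' 40; python3 - <<'E'
from plan import *
s=bot.sense();print(s["qpos"],s["tcp_pos"])
go(tins["yellow"][0]+ax*.065+R0[:,0]*.002,graspR(1),"mid")
E
```

```text
time_s: 37.8
tcp_pos: [0.4166, 0.1939, 0.1776]
ee_rot: [-1.019, -1.221, 0.567]
force: [-0.2, 0.8, -0.5]
finger_gap: 1.005
[-0.8432 -0.2796  0.5777  2.2547 -0.3631  0.8626  1.1746] [0.4166 0.1939 0.1776]
mid p [0.4251 0.2311 0.1345] shift cm [ 0.8549  3.7136 -4.3071] turn [ 0.3299 -0.6416  0.7548]
```

```bash
python3 -m creep '[[0,0.6,0,0.3,-0.6,0.7,0],[0.4,2,-2,0.3,-0.6,0.7,0],[0.85,3.7,-4.3,0.3,-0.6,0.7,0],[0.85,3.7,-4.3,0.3,-0.6,0.7,0]]' 40; python3 - <<'E'
from plan import *
go(tins["yellow"][0]+ax*.011+R0[:,0]*.002,graspR(1),"grasp")
E
python3 look.py x yellow
```

```text
time_s: 38.3
tcp_pos: [0.4238, 0.2367, 0.1373]
ee_rot: [-1.006, -1.248, 0.576]
force: [0.0, -0.2, -0.6]
finger_gap: 1.001
grasp p [0.4336 0.2567 0.0877] shift cm [ 0.9868  2.0002 -4.9549] turn [ 0.0108  0.1264 -0.6325]
tcp in tin frame mm [ 7.5164  1.7174 66.388 ] tilt err [-0.0621  0.2174 -0.4929] q [-0.9275 -0.1743  0.6056  2.2821 -0.4834  0.7391  1.2635] F [-1.034  -0.7332  0.6394]
```

View pics/x2.png

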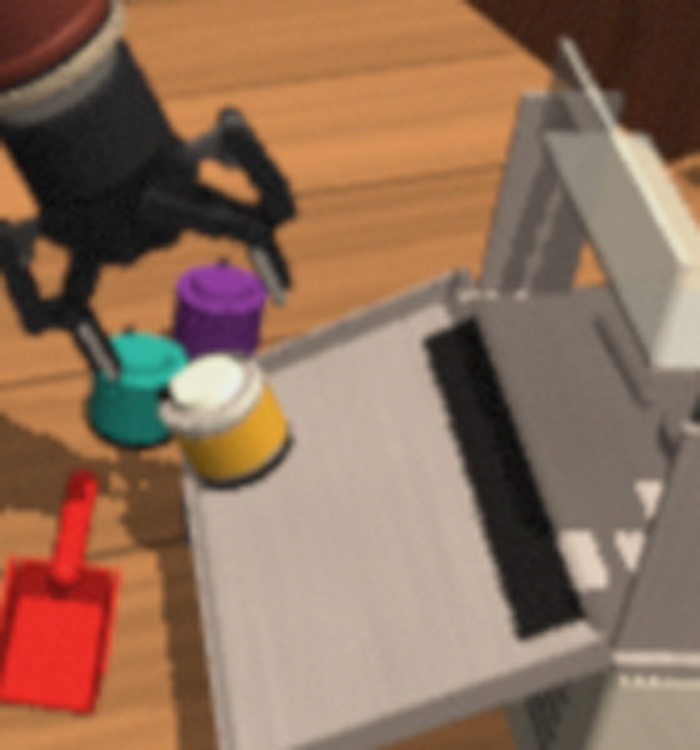

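View pics/x1.png

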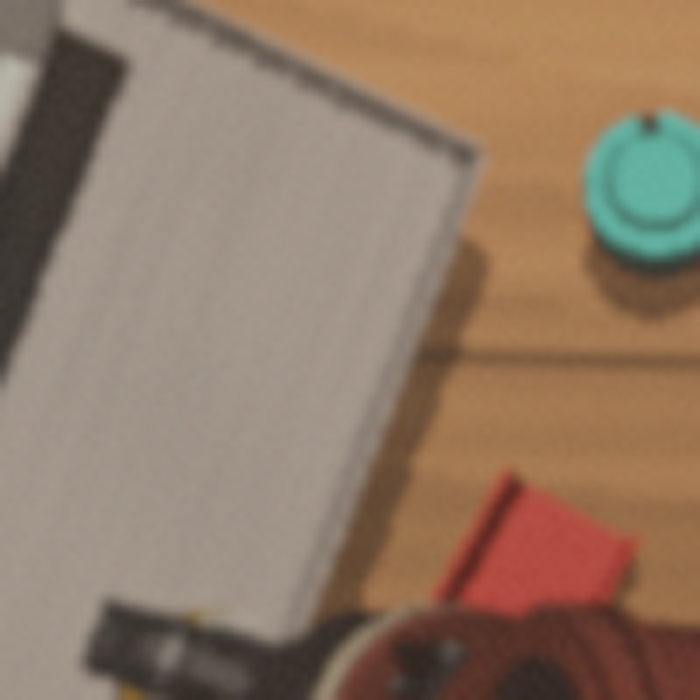

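```bash
python3 -m creep '[[0,-0.5,-0.3,0,0,0,0],[0.2,0,-1.3,0,0.1,-0.6,0],[0.2,0,-1.3,0,0.1,-0.6,0],[0.2,0,-1.3,0,0.1,-0.6,0]]' 40; python3 - <<'E'
from plan import *
s=bot.sense();f=tins["yellow"][0];print(R0.T@(s["tcp_pos"]-f)*1000,s["qpos"])
go(tins["yellow"][0]+ax*.011+R0[:,0]*.002,graspR(1),"grasp")
E
```

```text
time_s: 38.9
tcp_pos: [0.4265, 0.2344, 0.1238]
ee_rot: [-1.013, -1.237, 0.564]
force: [-0.6, 0.4, 0.3]
finger_gap: 1.003
[-0.2274 -0.277  53.9118] [-0.9357 -0.1463  0.624   2.2967 -0.5217  0.7107  1.2987]
grasp p [0.4336 0.2567 0.0877] shift cm [ 0.7119  2.2277 -3.6049] turn [-0.008   0.0289  0.2507]
```

```bash
python3 -m creep '[[0.2,0.7,-0.8,0,0,0.2,0],[0.4,1.2,-1.8,0,0,0.2,0],[0.6,1.8,-2.8,0,0,0.2,0],[0.7,2.2,-3.6,0,0,0.2,0],[0.7,2.2,-3.6,0,0,0.2,0],[0.7,2.2,-3.6,0,0,0.2,60],[0.7,2.2,-3.6,0,0,0.2,120],[0.7,2.2,-3.6,0,0,0.2,160],[0.7,2.2,-3.6,0,0,0.2,160],[0.7,2.2,-3.6,0,0,0.2,160]]' 40; python3 look.py y yellow
```

```text
time_s: 40.15
tcp_pos: [0.4337, 0.2561, 0.0882]
ee_rot: [-1.011, -1.24, 0.566]
force: [-2.6, -4.0, 5.0]
finger_gap: 0.648
tcp in tin frame mm [ 1.8464 -0.2149 11.7126] tilt err [-0.0557  0.0551  0.0707] q [-0.9823 -0.0335  0.6547  2.3074 -0.6869  0.6441  1.4377] F [-2.9691 -4.8554  5.8967]
```

View pics/y2.png

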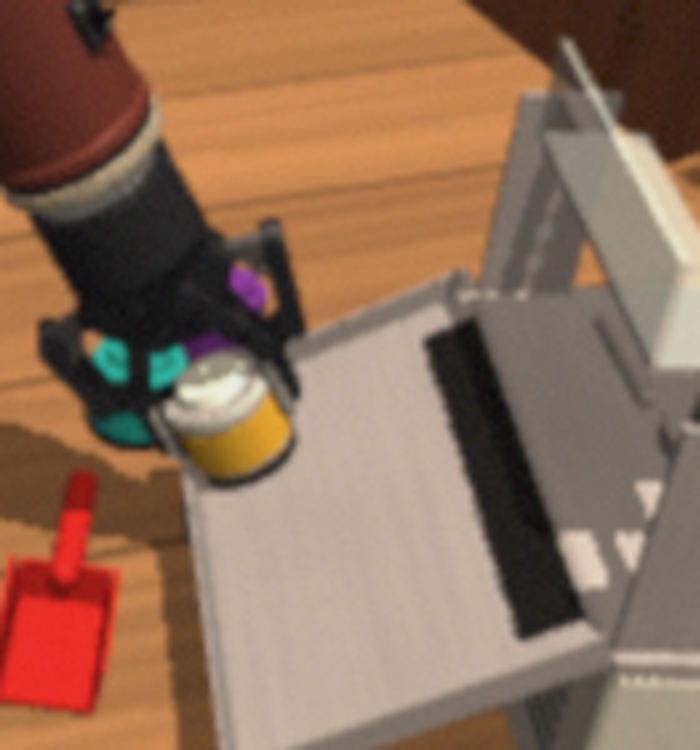

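```bash
python3 -m creep '[[-0.1,-0.2,0.35,0,0,0,160],[-0.3,-1.0,1.7,0,0,0,160],[-0.8,-2.4,4.3,0,0,0,160],[-1.4,-4.3,7.8,0,0,0,160],[-1.4,-4.3,8,0,0,0,160]]' 40; python3 - <<'E'
from plan import *
crop("top","w",190,200,230,240,16,"z1");crop("scene","w",310,165,355,215,16,"z2")
s=bot.sense();print(s["qpos"],s["tcp_pos"])
E
```

```text
time_s: 40.88
tcp_pos: [0.421, 0.2128, 0.1707]
ee_rot: [-1.011, -1.243, 0.561]
force: [-0.1, 1.3, -1.7]
finger_gap: 0.649
[-0.8986 -0.262   0.5987  2.2627 -0.384   0.8138  1.1812] [0.421  0.2128 0.1707]
```

View pics/z1.png

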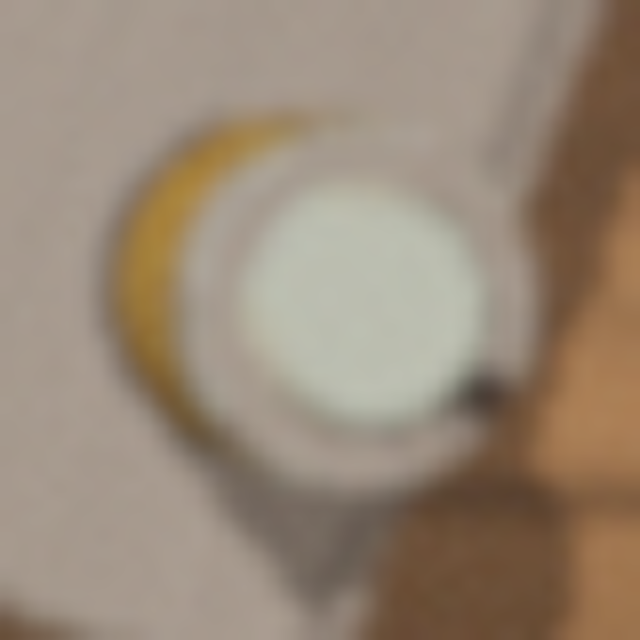

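View pics/z2.png

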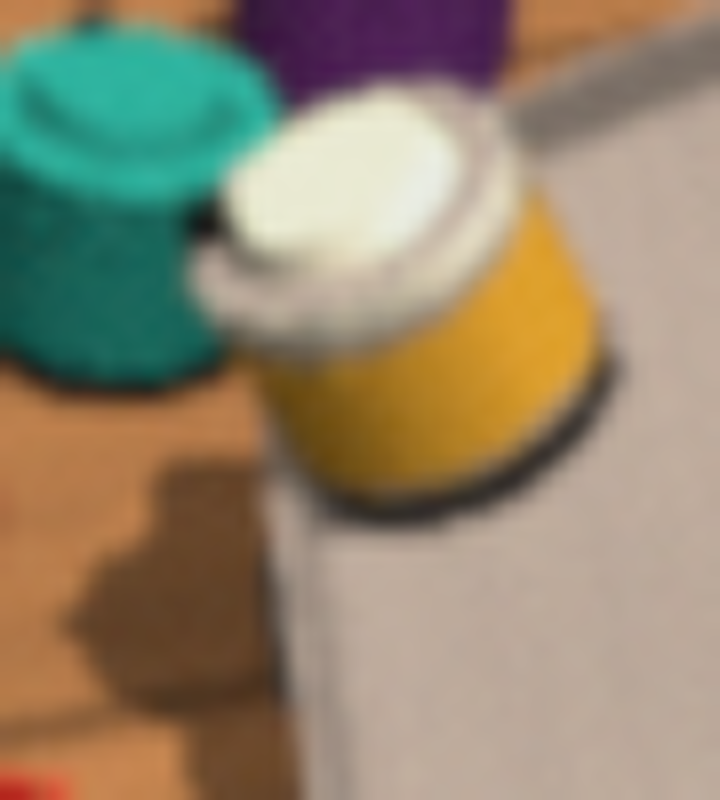

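```bash
python3 - <<'E'
from plan import *
f=tins["yellow"][0]; c0=f+.056*ax
for n,b,d,k in(("top",(190,200),(365,303),(485,392)),("scene",(310,165),(340,180),(208,212))):
  c=onplane(n,*Tc(*d,b,16),c0,ax);kk=onplane(n,*Tc(*k,b,16),c0,ax);v=R0.T@(kk-c)
  print(n,v*1000,np.degrees(np.arctan2(v[1],v[0])),R0.T@(c-c0)*1000)
rows(0,[tiltmix(.33,0),tiltmix(.66,0),tiltmix(1,0)]+[tiltmix(1,-10*i) for i in range(1,10)])
go([.58,0,.36],downR(-45))
E
```

```text
top [-24.0919   6.1252   0.    ] 165.73523372594198 [ 0.0738  0.2121 -0.    ]
scene [-22.9982   6.61     0.    ] 163.96462359360123 [ 1.735  -1.4295 -0.    ]
[-9.6, 3.4, 0.1] [-19.0, 6.6, 0.1] [-28.7, 9.8, 0.1] [-27.7, 12.3, -9.7] [-26.7, 14.7, -19.4] [-25.4, 17.1, -29.2] [-24.1, 19.4, -38.9] [-22.5, 21.6, -48.7] [-20.8, 23.9, -58.4] [-19.0, 26.0, -68.2] [-17.0, 28.1, -77.9] [-14.8, 30.1, -87.6] 
 p [0.58 0.   0.36] shift cm [ 15.8972 -21.285   18.9256] turn [  -8.0168   35.167  -113.337 ]
```

```bash
python3 -m creep '[[0,-1,4,-9.6,3.4,0,160],[1,-3,8,-19,6.6,0.1,160],[3,-5,12,-28.7,9.8,0.1,160],[5,-8,15,-27.7,12.3,-9.7,160],[8,-11,17,-26.7,14.7,-19.4,160],[11,-14,19,-25.4,17.1,-29.2,160],[14,-17,19,-24.1,19.4,-38.9,160],[16,-21,19,-22.5,21.6,-48.7,160],[17,-26,19,-20.8,23.9,-58.4,160],[17,-31,19,-19,26,-68.2,160],[17,-36,19,-17,28.1,-77.9,160],[16,-41,18,-14.8,30.1,-87.6,160]]' 40; python3 - <<'E'
from plan import *
s=bot.sense();print(s["qpos"],s["tcp_pos"]);R=Rv(s["ee_rot"])
print("yaw",np.degrees(np.arctan2(R[1,0],R[0,0])),R[:,1])
go([.5615,-.279,.25],downR(-45.5))
E
```

```text
time_s: 42.38
tcp_pos: [0.5805, -0.197, 0.3466]
ee_rot: [-1.552, 0.257, -0.251]
force: [-0.3, -0.1, -2.0]
finger_gap: 0.647
[-0.3749  0.2796  0.8156  1.3904 -0.205   1.5616  0.0996] [ 0.5805 -0.197   0.3466]
yaw -18.57598643305521 [-0.003   0.0042 -1.    ]
 p [ 0.5615 -0.279   0.25  ] shift cm [-1.9012 -8.198  -9.6578] turn [ -0.2791  -0.1126 -26.9236]
```

```bash
python3 -m creep '[[-0.5,-3,0,-0.1,0,-9,160],[-1.2,-6,0,-0.2,-0.1,-18,160],[-1.9,-8.2,-0.5,-0.3,-0.1,-26.9,160],[-1.9,-8.2,-4,-0.3,-0.1,-26.9,160],[-1.9,-8.2,-8,-0.3,-0.1,-26.9,160],[-1.9,-8.2,-11,-0.3,-0.1,-26.9,160],[-1.9,-8.2,-11,-0.3,-0.1,-26.9,160]]' 40; python3 - <<'E'
from plan import *
grab("A");s=bot.sense();print(s["qpos"],s["tcp_pos"]);R=Rv(s["ee_rot"])
print("yaw",np.degrees(np.arctan2(R[1,0],R[0,0])),R[:,1])
crop("scene","A",70,120,190,300,4.4,"A1")
E
```

```text
time_s: 43.25
tcp_pos: [0.5599, -0.2769, 0.2347]
ee_rot: [-1.482, 0.621, -0.613]
force: [0.4, 0.2, -1.3]
finger_gap: 0.643
[-0.295   0.3729  0.8978  1.5462 -0.2947  1.365  -0.1598] [ 0.5611 -0.2783  0.2382]
yaw -45.236553500748606 [-0.0002 -0.0006 -1.    ]
```

View pics/A1.png

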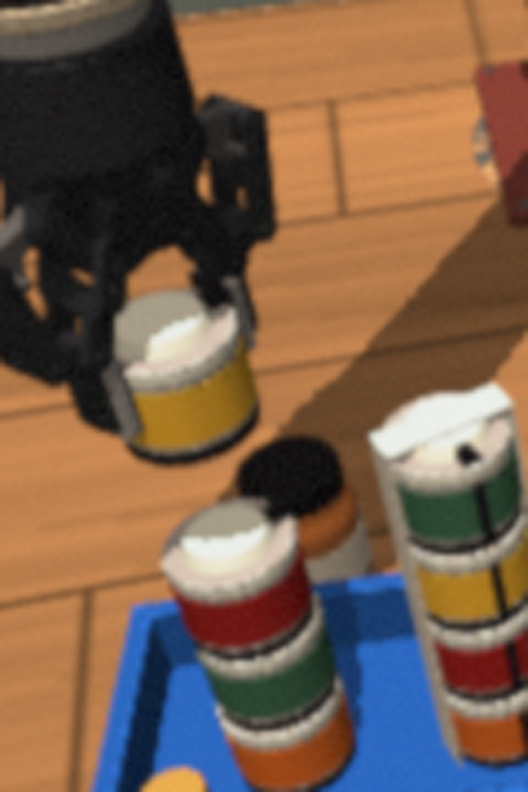

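```bash
python3 -m creep '[[0.05,0.05,-2,0,0,-0.3,160],[0.05,0.05,-4,0,0,-0.3,160],[0.05,0.05,-5,0,0,-0.3,160],[0.05,0.05,-5,0,0,-0.3,160],[0.05,0.05,-5,0,0,-0.3,160]]' 40; python3 - <<'E'
from plan import *
grab("B");s=bot.sense();print(s["tcp_pos"]);R=Rv(s["ee_rot"])
print("yaw",np.degrees(np.arctan2(R[1,0],R[0,0])),R[:,1])
crop("scene","B",85,170,185,300,6,"B1")
E
```

```text
time_s: 43.98
tcp_pos: [0.5613, -0.2783, 0.1884]
ee_rot: [-1.48, 0.621, -0.622]
force: [-0.1, -0.2, -1.4]
finger_gap: 0.643
[ 0.5614 -0.2783  0.1885]
yaw -45.58248009547561 [ 0.0009 -0.0007 -1.    ]
```

View pics/B1.png

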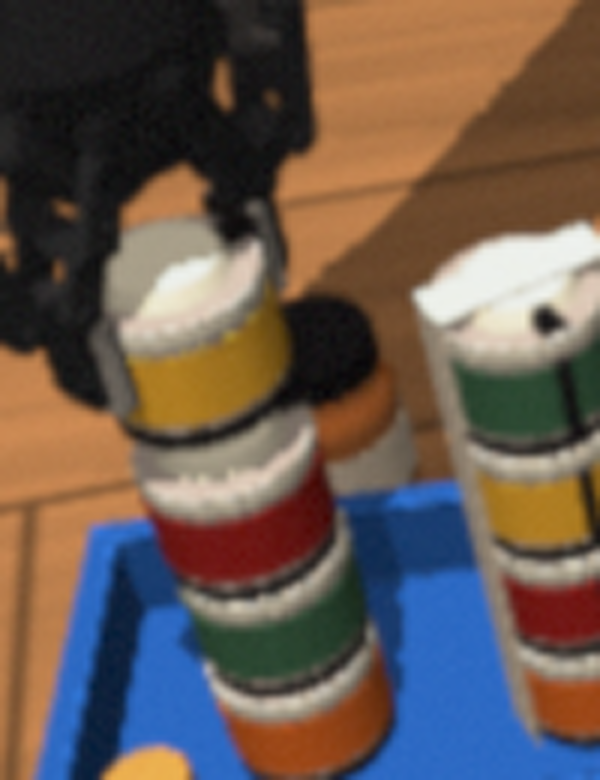

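```bash
python3 -m creep '[[0.03,0.05,-0.6,0,0,0,160],[0.03,0.05,-1.1,0,0,0,160],[0.03,0.05,-1.5,0,0,0,160],[0.03,0.05,-1.7,0,0,0,160],[0.03,0.05,-1.7,0,0,0,160]]' 40; python3 -m creep '[[0,0,-0.2,0,0,0,160],[0,0,-0.4,0,0,0,160],[0,0,-0.4,0,0,0,160]]' 40
```

```text
time_s: 44.7
tcp_pos: [0.5613, -0.2775, 0.1707]
ee_rot: [-1.48, 0.622, -0.622]
force: [-0.4, -0.0, -2.2]
finger_gap: 0.644
time_s: 45.08
tcp_pos: [0.5614, -0.2775, 0.1668]
ee_rot: [-1.48, 0.622, -0.622]
force: [0.5, -0.1, -1.2]
finger_gap: 0.646
```

```bash
python3 -m creep '[[0,0,-0.1,0,0,0,160],[0,0,-0.2,0,0,0,160],[0,0,-0.2,0,0,0,160]]' 40
```

```text
time_s: 45.45
tcp_pos: [0.5618, -0.2778, 0.1665]
ee_rot: [-1.479, 0.621, -0.623]
force: [-3.6, 2.3, 11.0]
finger_gap: 0.647
```

```bash
python3 -m creep '[[0,0,0.05,0,0,0,160],[0,0,0.05,0,0,0,100],[0,0,0.05,0,0,0,70],[0,0,0.05,0,0,0,50],[0,0,0.05,0,0,0,40],[0,0,1.2,0,0,0,40],[0,0,3,0,0,0,40],[0,0,7,0,0,0,40],[0,0,12,0,0,0,40],[-1.5,4,16,0,0,0,40],[-4,9,17,0,0,0,0],[-7,14,17,0,0,0,0]]' 40; python3 -m creep '[[-1,5,0,0,0,3,0],[-2,10,0,0,0,6,0],[-2,15,0,0,0,9,0],[-3,20,0,0,0,12,0],[-4,25,0,0,0,15,0],[-5,30,0,0,0,18,0],[-5,30,0,0,0,18,0]]' 40; python3 - <<'E'
from plan import *
grab("C");s=bot.sense();print(s["qpos"],s["tcp_pos"],s["force"])
crop("scene","C",85,160,205,310,5,"C1");crop("top","C",290,110,450,230,5,"C2")
E
```

```text
time_s: 46.95
tcp_pos: [0.4913, -0.1372, 0.3368]
ee_rot: [-1.479, 0.621, -0.625]
force: [0.3, 1.5, 1.3]
finger_gap: 1.002
time_s: 47.82
tcp_pos: [0.4403, 0.166, 0.3358]
ee_rot: [-1.538, 0.372, -0.373]
force: [-0.1, 0.0, 0.3]
finger_gap: 1.004
[-0.9862 -0.1113  0.4966  1.724   0.0536  1.5147 -0.9769] [0.4417 0.162  0.3359] [-0.4611 -1.2167 -0.5202]
```

View pics/C1.png

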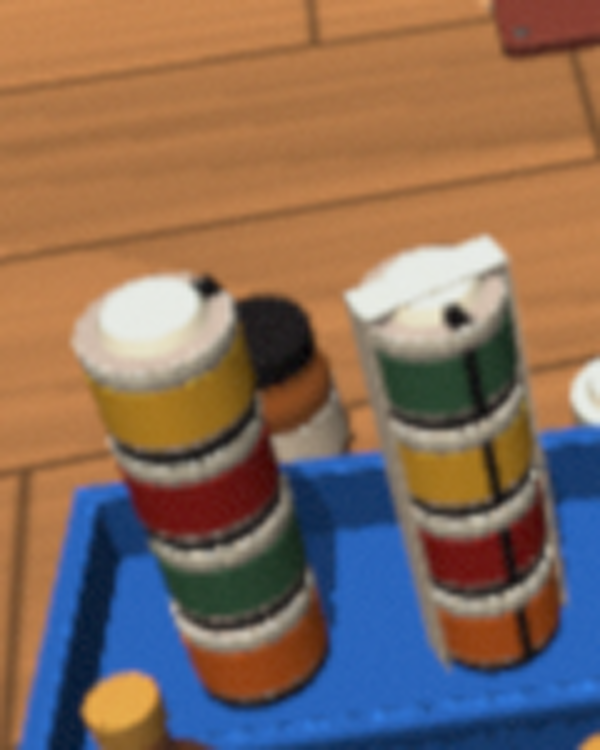

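View pics/C2.png

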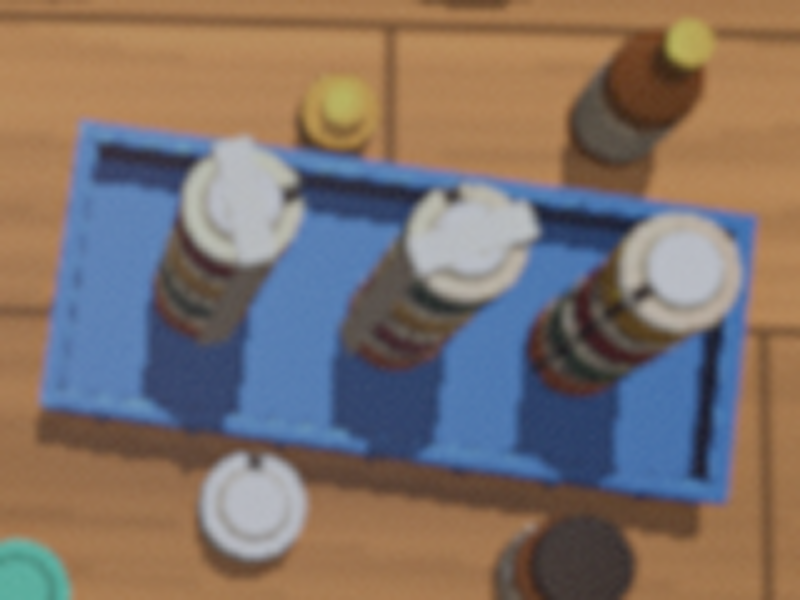

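View pics/scene_C.png

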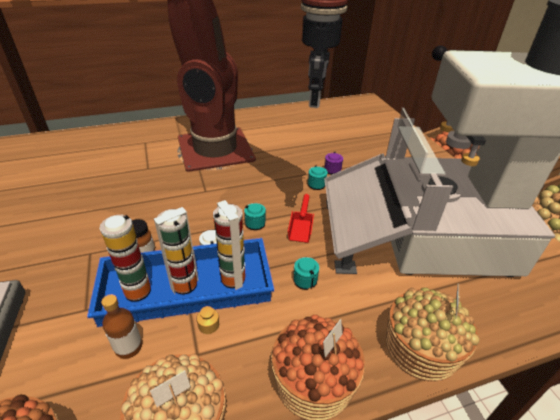

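```bash
python3 - <<'E'
from plan import *
print([pix("scene","C",*Tc(u,v,(85,160),5)) for u,v in((150,310),(140,305),(165,315))])
print([pix("top","C",*Tc(u,v,(290,110),5)) for u,v in((686,268),(676,262),(696,275))])
c=onplane("top",*Tc(686,268,(290,110),5),[0,0,.211],[0,0,1]);k=onplane("top",*Tc(643,294,(290,110),5),[0,0,.211],[0,0,1]);print(c,np.degrees(np.arctan2(*(k-c)[1::-1])))
L=[]
for i in range(4): L+=tinlines(np.array([.5618,-.2782,.005+.05*i]),yawR(np.radians(119)))
draw("top","C",L,(390,140,450,200),12,"D1"); draw("scene","C",L,(95,205,165,305),7,"D2")
E
```

```text
[array([ 0.567 , -0.2755,  0.214 ]), array([ 0.5625, -0.2791,  0.2136]), array([ 0.5687, -0.2707,  0.2118])]
[array([ 0.5616, -0.2782,  0.2131]), array([ 0.5658, -0.2754,  0.2068]), array([ 0.5589, -0.2836,  0.2107])]
[ 0.5621 -0.2788  0.211 ] 122.66798544084625
```

View pics/D1.png

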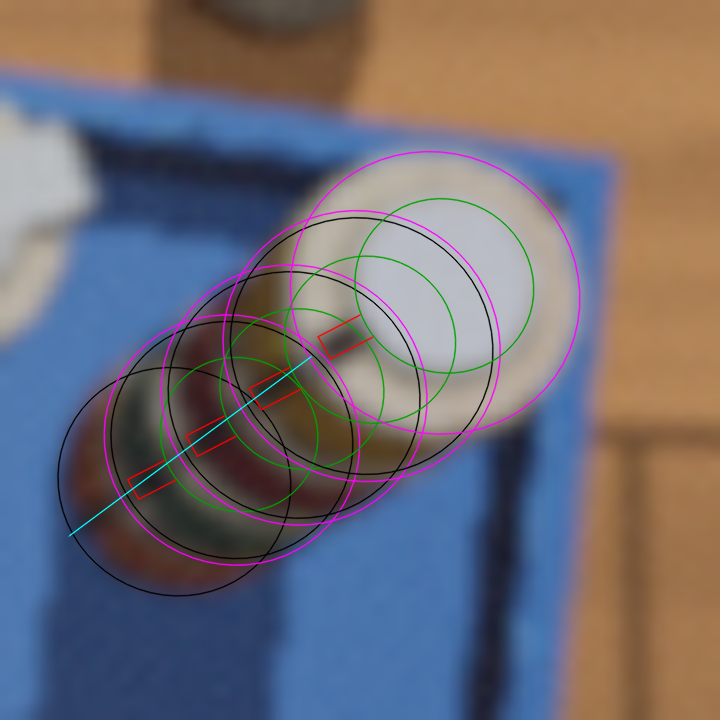

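View pics/D2.png

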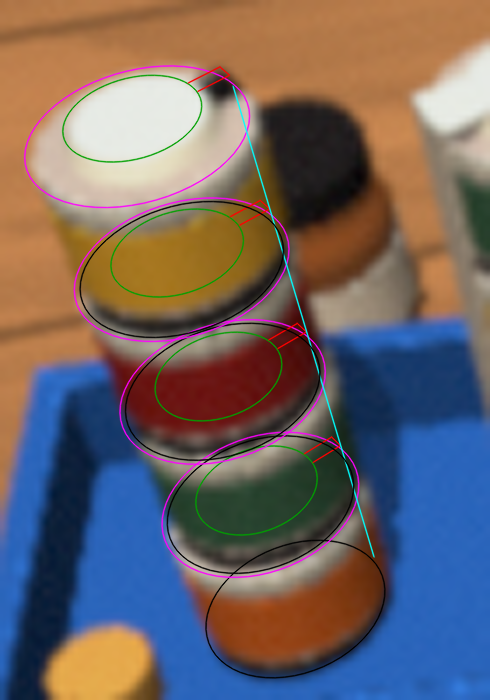

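```bash
python3 -c "
from station import order
print(order.finish_job())"
```

```text
the job is handed in; nothing more can be done
None
```

The green, red and yellow tins from the catch tray are stacked on the orange tin, in that order from the bottom, and I handed the job in at about 48 s.

**Checks that agreed**
- Each tin stopped going down within about 0.5 mm of the height worked out for sitting flush.
- In the last pictures, four flush tins drawn at the measured spot matched the column in both cameras. The black key and seam lined up down the side.
- The lid's disc top read between 0.207 and 0.214 m high at six pixels; a flush column would be 0.211 m.
- The finished columns, bottle, brass weight, jar and spare lids look the same in the before and after top views. The scoop and the look-alike tins show no change in the final pictures.

**What went wrong or disagreed**
- **Pressing down:** setting down the green tin gave up to 38 N of upward force, plus about 15 N sideways, before I backed off. The red one gave about 30 N and the yellow about 11 N.
- **Joint limit:** on the way to the red tin, joint 2 stuck at the end of its range and read -0.3807 against the stated -0.38. I went back to the start posture and approached again, which cost about 10 s.
- **Tool point:** the open fingertips appeared about 20 mm behind the reported tool point in the pictures, although the text puts them ahead of it. I set the grasp height from the pictures instead.
- **Cameras:** the two cameras disagreed by a few millimetres around the tote.

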